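# Isolate the dead centrifuge and release its locked lid

### The job

The small centrifuge has gone dead with its lid locked shut: cut its power at the bench isolator box by lifting the spring guard over the switch nearer to the robot, flipping the toggle beneath it over to off, towards its guard's hinge, and letting the guard drop shut again; leave the farther guard and switch alone. Then take the release rod by its handle from the tube rack, push it down the small hole in the centrifuge's front deck until the hidden latch trips and the lid springs ajar, and put the rod back upright, fully home, in the rack hole it came from. Do not shift or knock over the tubes, bottles and other things standing about.

Things in the scene. Friction and masses are not known exactly. Their poses are not given: they have to be found in the camera images.
- isolator: bench isolator box, white steel, 110 (x) by 200 (y) by 70 mm tall, fixed. Origin: centre of its underside; x axis level from its front (facing roughly to the robot's right, -y) to its back, y left, z up. On its flat top panel stand two like switches, at y = +48 mm (nearer the robot, the centrifuge's, to be flipped) and y = -48 mm (farther, leave alone), each a black toggle under a clear hinged guard.
- guard_pin (a point): middle of the near guard's hinge pin, which lies along the box's y at x = +14 mm, 82 mm above the bench (12 above the panel). The guard is a clear shell open below: 66 long (from the pin to its front wall), 66 wide, its top 46 mm above the panel, side walls down to 2 mm above the panel. It swings up and back. Axes as the box's.
- guard_lip (a point): middle of the front edge of the near guard's grey finger lip; moves with the guard. The lip is a flat plate 50 wide (y), 4 thick (point at mid-thickness), 20 mm proud of the front wall, in line with the hinge pin, 86 mm from it. Shut, it is level, 82 mm above the bench, and overhangs the box's front by 17 mm with free space below, so a fingertip slanting forward gets under it.
- guard (a joint): near guard's angle, rad: 0 shut, grows as its front is lifted up and back, stop at 1.75. A spring shuts it from any angle (about 1.3 N at the lip when shut, 2 N at 1.5 rad), so it must be held off while the toggle is flipped, for instance resting on the finger that flips it; the finger drawn back out, it drops shut.
- switch_base (a point): pivot of the near toggle, at the panel's surface (70 mm above the bench), 32 mm in front of the hinge pin. The toggle is a black bat 37 mm long, 8 mm thick at the foot, 15 mm near the tip, swinging in the box's x-z plane. Axes as the box's.
- toggle (a joint): near toggle, rad: 0 = on, leaning 0.35 rad to the box's front (to the lip); 0.7 = off, leaning 0.35 rad to the back (to the hinge pin). It snaps over centre at 0.35 and needs about 2 N at its tip.
- guard2 (a joint): far guard's angle, rad, 0 shut, as the near one; leave alone.
- toggle2 (a joint): far toggle, rad, 0 = on, as the near one; leave alone.
- centrifuge: compact white centrifuge, 275 (x) by 210 (y) mm, fixed. Origin on the bench; x axis level from its front (robot side) to its back, y left, z up. Front face at x = -75 mm, back at +200. A flat front deck, 125 mm above the bench, reaches from the front to x = +20; behind it lies the grey lid, 161 by 196, top 163 mm above the bench, hinged at its back edge.
- hole (a point): centre of the access hole, on the front deck's surface (125 mm above the bench), 50 mm behind the front face, 45 mm before the lid's grip. Straight down, 15 mm across, deck 10 thick. A sprung latch pad 24 (x) by 50 (y) lies 41 mm below the deck surface; it trips when the rod's tip is 52 to 56 mm below the surface (about 4 N) and stops at about 60. Axes as the centrifuge's.
- lid (a joint): lid angle, rad: about 0 locked; once the latch trips a spring lifts it by itself to stand ajar at about 0.32 (its front edge rises some 50 mm) and it stays there.
- rack: orange tube rack 110 (x) by 210 (y) by 100 mm tall, fixed: a perforated 6 mm top plate over an open space. Origin: centre of its underside; x to its back, y left. Front row (x = -28 mm): three 18 mm holes at y = -70, 0, +70, holding the rod and two small tubes in any order. Back row (x = +24): three 31 mm holes at the same y, the outer two holding large tubes.
- rod_grip (a point): release rod, middle of its handle. A steel rod 8 mm in diameter, 90 mm long, round-tipped, below a black cylindrical handle 28 mm in diameter, 50 long; about 90 g. It starts upright in a front-row hole of the rack, the handle's flat lower end resting on the top plate, so this point is 125 mm above the bench. z axis along the rod, towards the handle.
- rod_tip (a point): the rod's lower tip, 115 mm below rod_grip along the rod.
- tube_a: small capped plastic tube (diameter 16, 118 tall, cap diameter 21) standing in another front-row hole of the rack. Origin: centre of its underside.
- tube_b: second such small tube in the remaining front-row hole. Origin: centre of its underside.
- tube_c: large capped tube (diameter 29, 115 tall, cap diameter 35) standing in a back-row hole of the rack. Origin: centre of its underside.
- tube_d: second such large tube in a back-row hole. Origin: centre of its underside.
- media_bottle: glass bottle (diameter 68, 165 tall) standing beyond the isolator box. Origin: centre of its underside.
- reagent_jar: amber jar (diameter 72, 120 tall) standing behind the rack. Origin: centre of its underside.
- dishes: stack of dishes (diameter 88, 44 tall) near the front edge of the work area. Origin: centre of its underside.
- timer: flat white timer (55 by 75, 18 tall) near the front edge of the work area. Origin: centre of its underside.
Things that resemble listed ones, but are neither listed nor needed, are in the scene too. Leave any yellow look-alike of the part that bears rod_grip alone.

How it is judged:
By the outcome, as a careful person would: the job done as asked, in the order asked, and still so for the second after the job is handed in, with the robot touching nothing.
It also fails if it takes over 69 s, if anything falls off the work surface, if the arm or the gripper's body presses on something with over 40 N, if the wrist force passes 120 N, or if a joint passes its speed limit or range.

### The arm

A 6-joint arm with a two-finger parallel gripper is mounted at the origin on the work surface. World frame = base frame: x ahead of the robot, y to its left, z up, the work surface at z = 0. Lengths are in m, angles in rad, forces in N, time in s.
With the tool pointing down it reaches from about 0.4 to 0.825 m from the base axis. Payload 7 kg.
Tool frame: the origin (TCP) lies midway between the tips of the shut fingers; the grasp point (between the pads) lies 19 mm behind it; z points along the fingers, y is the direction in which the jaws open and shut (so a half turn about z gives the same grasp; the last joint's range is limited). The gripper opens to 88 mm and grips with 3 to 60 N. Pads are 19 mm wide; open, the fingers measure 130 mm over their backs; the gripper's body (78 mm by 193 mm) begins 47 mm behind the grasp point.
Start: joints at [-0.997, 0.359, 0.012, 0, -1.224, -0.288], TCP at [0.19, -0.648, 0.227] pointing down, gripper open.
Joint ranges: [-3.07, 3.07], [-1.43, 2.12], [-1.02, 1.25], [-3.03, 1.67], [-3.05, -0], [-3.03, 3.03]. Speed limits (rad/s): [2.39, 2.39, 3.01, 3.14, 3.14, 3.14].

### API

Orientations are given as a 3x3 rotation matrix whose columns are the frame's x, y, z axes.
In Python, from plant import manip, snapshot gives the robot as it stands. The module is installed in compiled form; this text tells all that it offers.
- The arm moves only by the tool apply_moves, never from a script. Its argument "series" is a list of rows, each a list of 5 numbers: the shift along the tool's x, y, z in m, then the turn about the tool's z in degrees, then the finger opening in m, from 0 to 0.0876. A call has exactly 5 rows; each row is the pose to reach, as a shift and turn from the pose commanded when the call began, along the tool's axes at that moment; what a row does not reach only later rows make up. A row lasts 1/12 s, in which the tool goes at most 41.7 mm and 7.16 degrees, less where a joint would pass 70% of its speed; a pose out of reach is approached as far as the arm can. A call with a gripper value outside its range is refused whole. The fingers move at their own pace and stop on an object; "grip_force" is the grip in N (left out, the last holds). Time passes only in rows, so rows that repeat a pose let the fingers close, or fill a call up. It gives the time, the measured TCP pose, the force and the opening at its end, in the units of the state.
- manip.read_state(): the state, without advancing time (a new reading comes with each control period).
- snapshot(name): name is "scene" or "top"; returns a dict with "image" (384x512x3 uint8, blue, green, red), "camera_matrix" (3x3 intrinsics, pixels), "cam_to_world" (4x4, takes a point from camera to world coordinates). Camera axes: x right, y up, looking along -z (the intrinsics and any distortion apply to the point x, -y, -z); pixel columns grow to the right and rows downward; lengths in m; the calibration is good to about 2 mm. A picture is of the moment at which its call begins. There is no depth.
- manip.job_done(): hands the job in, once; it reports no verdict.
The state is a dict: "time_s": time; "q": joint angles; "joint_vel": joint speeds; "joint_efforts": joint torques, N m; "tool_pos": TCP position; "ee_rot": TCP orientation; "ft_force": force on the tool from outside, world axes, zero at the start; "wrist_torque": the same for the moment, N m; "width": finger opening in m.
Only numpy, scipy, OpenCV 4.12 (cv2) and the standard library are available. Lean on these libraries where they do the work, as an engineer would, in place of code of your own. Each camera call takes 0.05 s, during which the arm holds its last target.

## Working session

There is one attempt and no reset: what is moved stays moved. The work goes in short steps, Python scripts to look and compute and a tool call to move; the robot and the scene stay as the last step left them, time stands still between calls to the robot, and variables do not carry over. Pictures are saved under pics/ and viewed, and the job is handed in when it is done.

Besides the shell and the picture viewer there is one more tool, called after "Call:" as name(argument=value, ...), one argument or row to a line, values as JSON. apply_moves: Moves the arm, as the interface text tells. Its arguments: {"type":"object","properties":{"series":{"type":"array","items":{"type":"array","items":{"type":"number"}}},"grip_force":{"type":"number"}},"required":["series"]}

```bash
ls; mkdir -p pics
cat > h.py <<'E'
import numpy as np, cv2
from plant import manip, snapshot
def snap(n,f):
    s=snapshot(n); cv2.imwrite(f'pics/{f}.png',s['image']); np.savez(f'pics/{f}.npz',K=s['camera_matrix'],T=s['cam_to_world'],im=s['image'],**({'d':s['dist']} if 'dist' in s else {}))
    return s
def ray(s,u,v):
    K=s['camera_matrix'] if 'camera_matrix' in s else s['K']; T=s['cam_to_world'] if 'cam_to_world' in s else s['T']
    p=np.linalg.inv(K)@[u,v,1]; d=T[:3,:3]@[p[0],-p[1],-p[2]]; return T[:3,3],d
def at(s,u,v,z):
    o,d=ray(s,u,v); return o+d*(z-o[2])/d[2]
def proj(s,P):
    K=s['camera_matrix'] if 'camera_matrix' in s else s['K']; T=s['cam_to_world'] if 'cam_to_world' in s else s['T']
    c=T[:3,:3].T@(np.array(P)-T[:3,3]); c=np.array([c[0],-c[1],-c[2]]); u=K@c; return u[:2]/u[2]
def tri(sa,a,sb,b):
    o1,d1=ray(sa,*a); o2,d2=ray(sb,*b); d1=d1/np.linalg.norm(d1); d2=d2/np.linalg.norm(d2)
    A=np.stack([d1,-d2],1); t=np.linalg.lstsq(A,o2-o1,rcond=None)[0]
    p,q=o1+t[0]*d1,o2+t[1]*d2; return (p+q)/2,np.linalg.norm(p-q)
def load(f): return dict(np.load(f'pics/{f}.npz'))
E
python3 - <<'E'
from h import *
np.set_printoptions(precision=4,suppress=True)
for n in('scene','top'):
    s=snap(n,n+'0'); print(s.keys()); print(s['camera_matrix'],s['cam_to_world'])
print(manip.read_state())
E
```

```text
pics
dict_keys(['image', 'camera_matrix', 'cam_to_world'])
[[347.1808   0.     254.6042]
 [  0.     347.1808 189.4256]
 [  0.       0.       1.    ]] [[-0.7555 -0.463   0.4636  0.9298]
 [ 0.6551 -0.5465  0.5217  0.4442]
 [ 0.0118  0.6978  0.7162  0.7289]
 [ 0.      0.      0.      1.    ]]
dict_keys(['image', 'camera_matrix', 'cam_to_world'])
[[413.2523   0.     246.1419]
 [  0.     413.2523 198.4824]
 [  0.       0.       1.    ]] [[-0.0136  0.9947 -0.102   0.4533]
 [-0.9999 -0.013   0.0065  0.0054]
 [ 0.0052  0.1021  0.9948  1.1012]
 [ 0.      0.      0.      1.    ]]
{'time_s': 0.1, 'q': array([-0.9969,  0.3593,  0.0112, -0.0003, -1.2241, -0.2881]), 'joint_vel': array([ 0.0008, -0.0011,  0.0009, -0.0015,  0.0016,  0.    ]), 'joint_efforts': array([ -0.0011, -58.4163,  29.375 ,   7.0154,   0.0102,  -0.0001]), 'tool_pos': array([ 0.1901, -0.6472,  0.2257]), 'ee_rot': array([[-0.9595, -0.2818, -0.0005],
       [-0.2818,  0.9595,  0.0014],
       [ 0.0001,  0.0015, -1.    ]]), 'ft_force': array([-0.2679,  0.1056,  0.1756]), 'wrist_torque': array([0.0807, 0.0039, 0.0221]), 'width': 0.08772005520786347}
```

View pics/scene0.png

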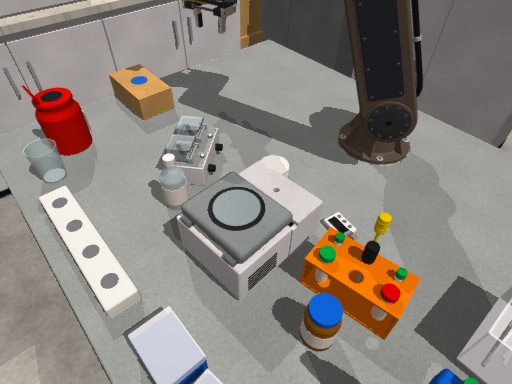

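View pics/top0.png

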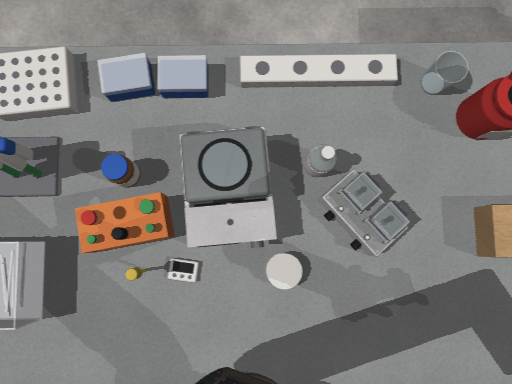

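Run:
```python
from h import *
a=cv2.imread('pics/top0.png')[150:270,300:430]; cv2.imwrite('pics/c1.png',cv2.resize(a,None,fx=5,fy=5,interpolation=cv2.INTER_CUBIC))
a=cv2.imread('pics/scene0.png')[100:210,140:250]; cv2.imwrite('pics/c2.png',cv2.resize(a,None,fx=5,fy=5,interpolation=cv2.INTER_CUBIC))
```

```text
(no output)
```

View pics/c1.png

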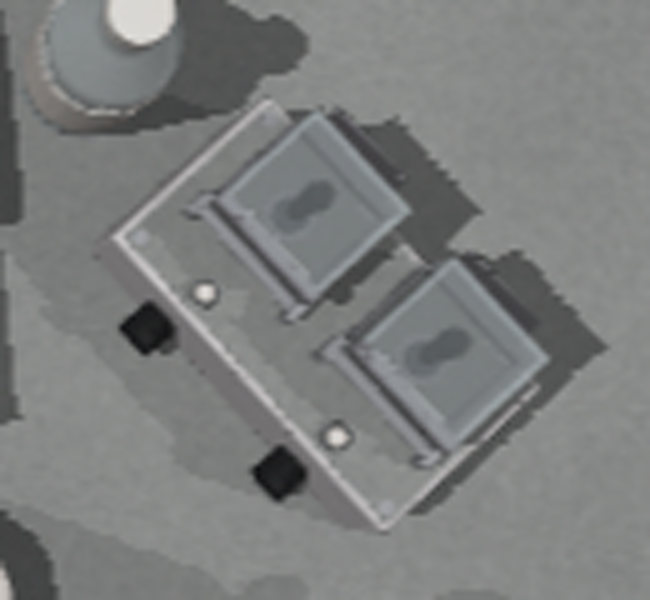

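View pics/c2.png

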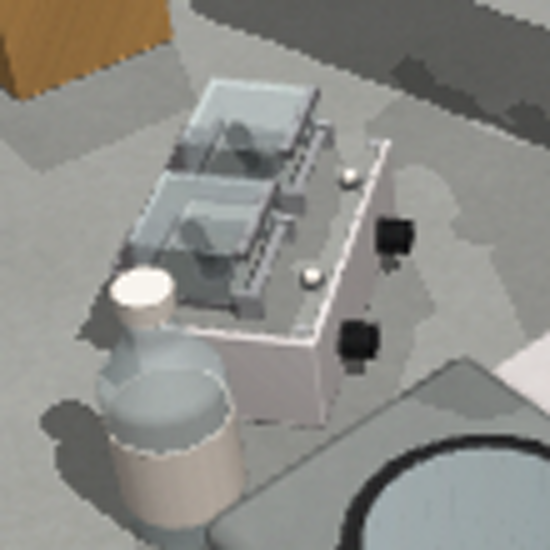

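Run:
```python
from h import *
np.set_printoptions(precision=4,suppress=True)
t=load('top0')
c=[(323,197.4),(376.6,255.6),(407,227.6),(354,170.6)]
P=[at(t,u,v,.07) for u,v in c]
for p in P: print(p)
print([np.linalg.norm(P[i]-P[(i+1)%4]) for i in range(4)])
# rays for others
for n,(u,v),z in [('rod',(120,233),.15),('hole',(230,222),.125),('jar',(115,166),.12),('bottlecap',(327,153),.165),('box o',(497,231),.05)]:
    print(n,at(t,u,v,z))
s=load('scene0')
print('rod scene',at(s,372,244,.15),'hole scene',at(s,277,190,.125))
for (x0,y0,x1,y1,n) in [(70,180,180,290,'c3'),(180,180,290,260,'c4')]:
    cv2.imwrite(f'pics/{n}.png',cv2.resize(t['im'][y0:y1,x0:x1],None,fx=6,fy=6,interpolation=cv2.INTER_CUBIC))
cv2.imwrite('pics/c5.png',cv2.resize(s['im'][150:340,250:430],None,fx=3,fy=3,interpolation=cv2.INTER_CUBIC))
```

```text
[ 0.5592 -0.1944  0.07  ]
[ 0.4126 -0.3226  0.07  ]
[ 0.4807 -0.4017  0.07  ]
[ 0.6263 -0.2751  0.07  ]
[np.float64(0.1947765288238549), np.float64(0.10446287518598459), np.float64(0.1929615515325735), np.float64(0.10496083116823642)]
rod [0.4751 0.2892 0.15  ]
hole [0.4981 0.0379 0.125 ]
jar [0.6364 0.3129 0.12  ]
bottlecap [ 0.6522 -0.1886  0.165 ]
box o [ 0.4696 -0.6386  0.05  ]
rod scene [0.4746 0.2932 0.15  ] hole scene [0.4987 0.0408 0.125 ]
```

View pics/c3.png

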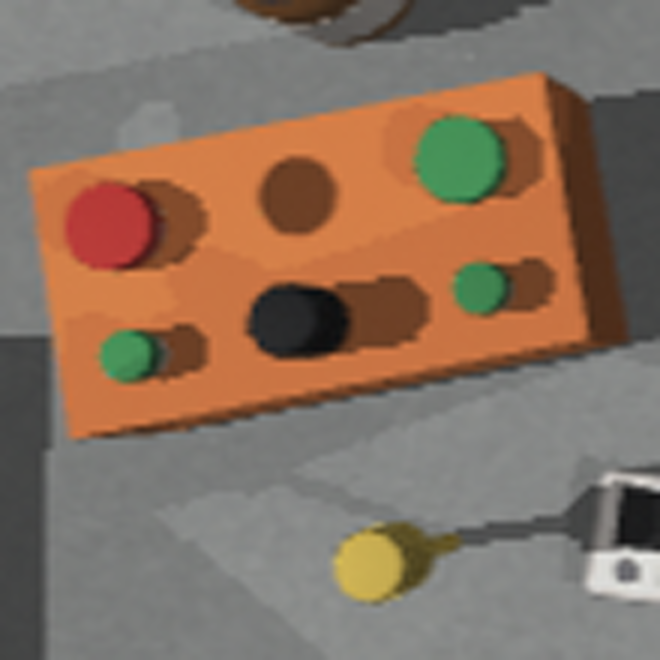

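View pics/c4.png

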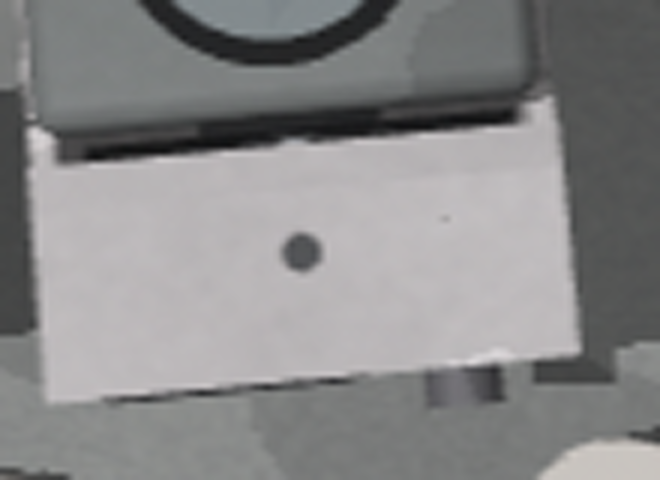

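View pics/c5.png

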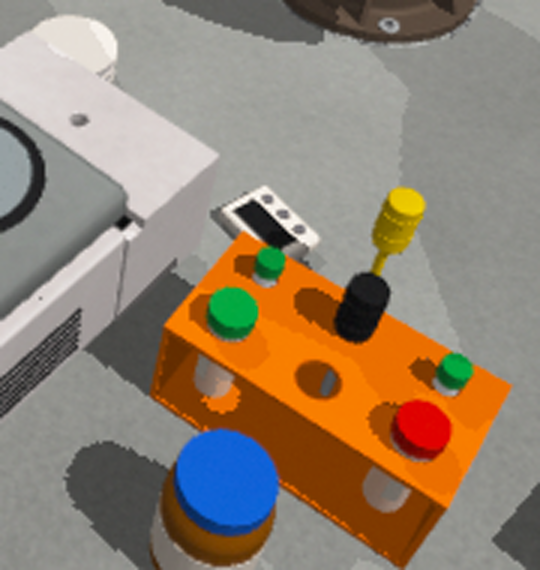

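```bash
cat > m.py <<'E'
from h import *
from scipy.optimize import least_squares
np.set_printoptions(precision=4,suppress=True)
t=load('top0'); s=load('scene0')
C1=lambda u,v:((u+.5)/5-.5+300,(v+.5)/5-.5+150)
C2=lambda u,v:((u+.5)/5-.5+140,(v+.5)/5-.5+100)
# box frame: x front->back, y near
obsT=[((.055,-.1,.07),C1(115,237)),((.055,.1,.07),C1(383,530)),((-.055,-.1,.07),C1(270,100)),((-.055,.1,.07),C1(537,386)),
 ((.014,.048+.033,.082),C1(428,462)),((.014,.048-.033,.082),C1(330,348)),((.014,-.048-.033,.082),C1(200,205)),((.014,-.048+.033,.082),C1(293,315)),
 ((-.052,.048+.033,.116),C1(452,455))][:8]
obsS=[((.055,-.1,.07),C2(320,340)),((.055,.1,.07),C2(388,142)),((.055,-.1,.0),C2(324,426))]
def W(p,P):
    c,si=np.cos(p[2]),np.sin(p[2]); return [p[0]+c*P[0]-si*P[1],p[1]+si*P[0]+c*P[1],P[2]]
f=lambda p,o,cam:np.concatenate([proj(cam,W(p,P))-uv for P,uv in o])
p0=[.52,-.3,2.29]
for nm,fun in [('T',lambda p:f(p,obsT,t)),('S',lambda p:f(p,obsS,s)),('TS',lambda p:np.r_[f(p,obsT,t),f(p,obsS,s)])]:
    r=least_squares(fun,p0); print(nm,r.x,np.round(r.fun,1))
    for n,P in [('pin',(.014,.048,.082)),('lip',(-.072,.048,.082)),('tog',(-.018,.048,.07))]: print(n,np.array(W(r.x,P)))
E
python3 m.py
```

```text
T [ 0.5204 -0.2978  2.2831] [-1.   0.1  0.1  1.6 -0.1 -1.2  1.2  0.8 -0.6 -1.7  0.6  1.   0.2  0.8
 -0.3 -1.4]
pin [ 0.4749 -0.3186  0.082 ]
lip [ 0.5311 -0.3837  0.082 ]
tog [ 0.4958 -0.3428  0.07  ]
S [ 0.521  -0.3011  2.2974] [-0.8  0.4  0.1 -1.5  0.7  0.8]
pin [ 0.4759 -0.3226  0.082 ]
lip [ 0.533  -0.3868  0.082 ]
tog [ 0.4971 -0.3465  0.07  ]
TS [ 0.5205 -0.2982  2.2852] [-0.9  0.1  0.3  1.5 -0.  -1.3  1.4  0.7 -0.4 -1.8  0.8  1.   0.3  0.8
 -0.1 -1.5 -0.5  1.   1.1 -1.   0.9  1.3]
pin [ 0.4751 -0.3191  0.082 ]
lip [ 0.5314 -0.3841  0.082 ]
tog [ 0.4961 -0.3433  0.07  ]
```

```bash
cat > m2.py <<'E'
from h import *
from scipy.optimize import least_squares
np.set_printoptions(precision=4,suppress=True)
t=load('top0'); s=load('scene0')
C3=lambda u,v:((u+.5)/6-.5+70,(v+.5)/6-.5+180)
C4=lambda u,v:((u+.5)/6-.5+180,(v+.5)/6-.5+180)
C5=lambda u,v:((u+.5)/3-.5+250,(v+.5)/3-.5+150)
c=[C3(31,172),C3(546,74),C3(589,343),C3(71,438)]
P=np.array([at(t,*p,.1) for p in c]); print('rack T',P.mean(0),[np.linalg.norm(P[i]-P[i-1]) for i in range(4)])
d=P[0]-P[1]; print('rack yaw', np.arctan2(-d[0],d[1]))
print('hole plate at rod neighbours; big empty hole T',at(t,*C3(298,195),.1),'S',at(s,*C5(319,379),.1))
c=[C5(243,233),C5(510,386),C5(405,567)]
c=[C5(243,233),C5(511,387)]; Q=[at(s,*p,.1) for p in c]; print('rack S front corners',Q,np.linalg.norm(Q[0]-Q[1]),'T',P[2],P[3])
print('rod top T',at(t,*C3(284,321),.15),'S',at(s,*C5(370,290),.15))
print('tube caps T',at(t,*C3(129,356),.124),at(t,*C3(482,288),.124), at(t,*C3(111,226),.121),at(t,*C3(459,159),.121))
c=[C4(47,402),C4(581,352)]
Q=[at(t,*p,.125) for p in c]; print('deck front T',Q,np.linalg.norm(Q[0]-Q[1]))
d=Q[0]-Q[1];print('cf yaw',np.arctan2(-d[0],d[1]))
print('hole T',at(t,*C4(302,252),.125),'S',at(s,*C5(79,120),.125))
print('tri rod top',tri(t,C3(284,321),s,C5(370,290)),'hole',tri(t,C4(302,252),s,C5(79,120)))
print('yellow', tri(t,C3(370,566),s,C5(407,203)))
E
python3 m2.py
```

```text
rack T [0.5022 0.3016 0.1   ] [np.float64(0.1085571251926025), np.float64(0.21084968556991324), np.float64(0.11052930570464051), np.float64(0.2095550449176817)]
rack yaw 0.17726191662954416
hole plate at rod neighbours; big empty hole T [0.5268 0.3068 0.1   ] S [0.5264 0.3065 0.1   ]
rack S front corners [array([0.4691, 0.1905, 0.1   ]), array([0.432 , 0.3953, 0.1   ])] 0.20811318848150703 T [0.4657 0.189  0.1   ] [0.4307 0.3956 0.1   ]
rod top T [0.475  0.2962 0.15  ] S [0.4778 0.2979 0.15  ]
tube caps T [0.4628 0.3645 0.124 ] [0.4875 0.2267 0.124 ] [0.514  0.3739 0.121 ] [0.5387 0.237  0.121 ]
deck front T [array([0.4418, 0.1382, 0.125 ]), array([ 0.4584, -0.0709,  0.125 ])] 0.209821060286584
cf yaw 0.07928016861149789
hole T [0.4991 0.0381 0.125 ] S [0.4998 0.0384 0.125 ]
tri rod top (array([0.4751, 0.2972, 0.1467]), np.float64(0.00016856209223368814)) hole (array([0.4992, 0.038 , 0.1243]), np.float64(0.00019325330064819704))
yellow (array([0.3812, 0.2658, 0.1363]), np.float64(2.4045526625022163e-05))
```

```bash
cat > ov.py <<'E'
from h import *
import sys
def W(p,P):
    c,si=np.cos(p[2]),np.sin(p[2]); return [p[0]+c*P[0]-si*P[1],p[1]+si*P[0]+c*P[1],P[2]]
def overlay(cam,p,x0,y0,x1,y1,k,out):
    im=cv2.resize(cam['im'][y0:y1,x0:x1],None,fx=k,fy=k,interpolation=cv2.INTER_CUBIC)
    def L(a,b,col):
        q=[tuple(int(round(c)) for c in ((proj(cam,W(p,P))-[x0,y0]+.5)*k-.5)) for P in(a,b)]; cv2.line(im,q[0],q[1],col,1)
    def R(xs,ys,z,col):
        c=[(xs[0],ys[0],z),(xs[1],ys[0],z),(xs[1],ys[1],z),(xs[0],ys[1],z)]
        for i in range(4): L(c[i-1],c[i],col)
    R((-.055,.055),(-.1,.1),.07,(0,0,255)); R((-.055,.055),(-.1,.1),0,(0,0,255))
    for y in(.048,-.048):
        R((-.052,.014),(y-.033,y+.033),.116,(0,255,0)); R((-.072,-.052),(y-.025,y+.025),.082,(255,255,0)); L((.014,y-.033,.082),(.014,y+.033,.082),(255,0,255))
        a=(-.018,y,.07); L(a,(-.018-.037*np.sin(.35),y,.07+.037*np.cos(.35)),(0,255,255))
    cv2.imwrite(out,im)
if __name__=='__main__':
    p=[.5205,-.2982,2.2852]
    overlay(load('top0'),p,310,160,425,265,6,'pics/o1.png'); overlay(load('scene0'),p,150,100,235,205,6,'pics/o2.png')
E
python3 ov.py
```

```text
(no output)
```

View pics/o1.png

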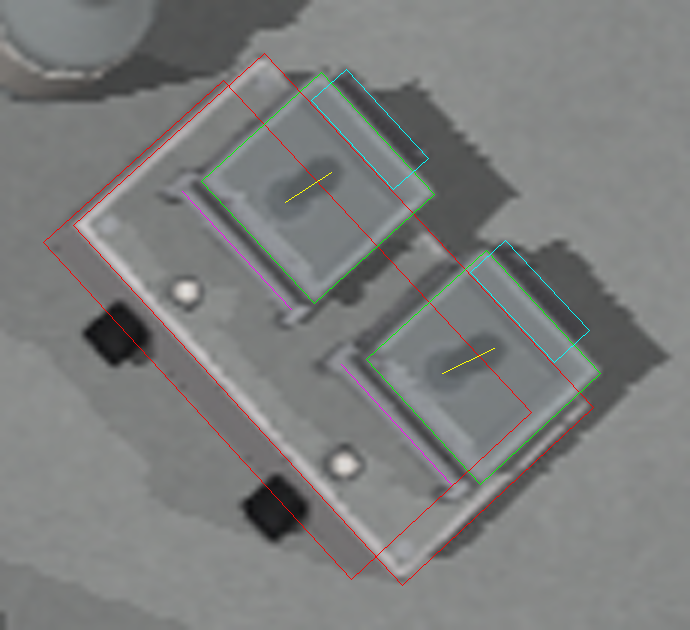

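View pics/o2.png

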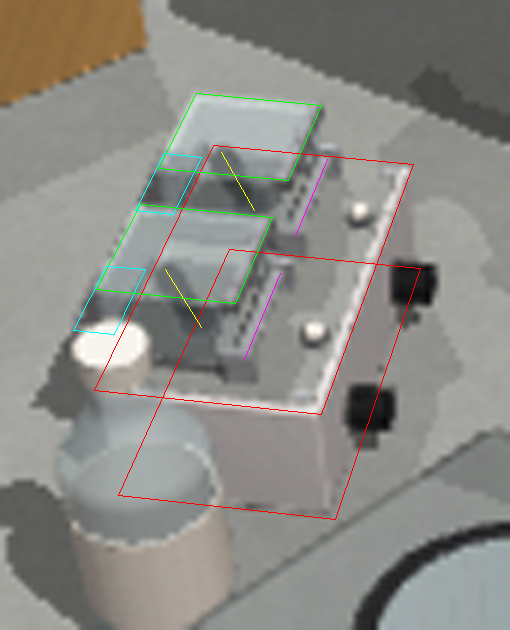

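Call:
apply_moves(
  series=[
    [-0.024,-0.033,0,6.5,0.062],
    [-0.048,-0.066,0,13,0.062],
    [-0.072,-0.099,0,19.5,0.062],
    [-0.096,-0.132,0,26,0.062],
    [-0.12,-0.165,0,32.5,0.062],
  ],
)

```text
time_s: 0.52
tool_pos: [0.3532, -0.7728, 0.2261]
ee_rot: [[-0.959, 0.283, -0.0], [0.283, 0.959, 0.001], [0.0, 0.0, -1.0]]
ft_force: [0.1, -2.1, 0.7]
width: 0.0636
```

```bash
cat > d.py <<'E'
from h import *
import sys
# usage: d.py x y z yaw(deg of tool x)  -> delta in tool axes from measured
np.set_printoptions(precision=4,suppress=True)
s=manip.read_state(); R=s['ee_rot']; p=s['tool_pos']
print('t',round(s['time_s'],2),'tcp',p,'xang',round(np.degrees(np.arctan2(R[1,0],R[0,0])),2),'F',s['ft_force'],'w',round(s['width'],4),'q',s['q'])
pin=np.array([.4751,-.3191]); f=np.array([.655,-.756]); b=np.array([-.756,-.655])
d=p[:2]-pin; print('box: front of axis',round(d@f*1000,1),'rear face',round(d@f*1000-9.5,1),'lateral',round(d@b*1000,1))
if len(sys.argv)>1:
    a=[float(v) for v in sys.argv[1:]]
    print('delta tool',R.T@(np.array(a[:3])-p), 'turn', (np.degrees(np.arctan2(R[1,0],R[0,0]))-a[3]+180)%360-180 if len(a)>3 else '')
E
python3 d.py .5337 -.3868 .15 130.9
```

```text
t 0.52 tcp [ 0.3532 -0.7728  0.2261] xang 163.55 F [ 0.0627 -2.0649  0.6697] w 0.0636 q [-0.9145  0.6615  0.5115 -0.0002 -1.4213 -0.9435]
box: front of axis 263.1 rear face 253.6 lateral 389.3
delta tool [-0.0638  0.4213  0.0763] turn 32.6458852655623
```

Call:
apply_moves(
  series=[
    [-0.006,0.04,0,6.5,0.062],
    [-0.012,0.08,0,13,0.062],
    [-0.018,0.12,0,19.5,0.062],
    [-0.025,0.16,0,26,0.062],
    [-0.031,0.2,0,32.6,0.062],
  ],
)

```text
time_s: 0.93
tool_pos: [0.4379, -0.5868, 0.225]
ee_rot: [[-0.655, 0.755, -0.002], [0.755, 0.655, 0.001], [0.002, -0.0, -1.0]]
ft_force: [1.1, 0.5, 0.1]
width: 0.0619
```

```bash
python3 d.py .5337 -.3868 .15 130.9
```

```text
t 0.93 tcp [ 0.4379 -0.5868  0.225 ] xang 130.95 F [1.0953 0.4589 0.0832] w 0.0619 q [-0.6647  0.4548  0.1565 -0.0001 -1.2746 -1.7622]
box: front of axis 178.0 rear face 168.5 lateral 203.5
delta tool [0.0881 0.2035 0.0751] turn 0.046789176449863135
```

Call:
apply_moves(
  series=[
    [0.016,0.037,0,0,0.062],
    [0.032,0.074,0,0,0.062],
    [0.048,0.111,0,0,0.062],
    [0.064,0.148,0,0,0.062],
    [0.08,0.185,0,0,0.062],
  ],
)

```text
time_s: 1.35
tool_pos: [0.5238, -0.4044, 0.2262]
ee_rot: [[-0.66, 0.752, -0.0], [0.752, 0.66, 0.0], [0.001, -0.0, -1.0]]
ft_force: [0.7, 0.7, 0.8]
width: 0.0617
```

```bash
python3 d.py .5337 -.3868 .13 130.9
```

```text
t 1.35 tcp [ 0.5238 -0.4044  0.2262] xang 131.27 F [0.7185 0.7391 0.7754] w 0.0617 q [-0.3635  0.3376 -0.0196 -0.0002 -1.2141 -2.0577]
box: front of axis 96.4 rear face 86.9 lateral 19.0
delta tool [0.0066 0.019  0.0962] turn 0.3731945436737192
```

Call:
apply_moves(
  series=[
    [0.006,0.018,0.03,0,0.062],
    [0.006,0.018,0.06,0,0.062],
    [0.006,0.018,0.085,0,0.062],
    [0.006,0.018,0.085,0,0.062],
    [0.006,0.018,0.085,0,0.062],
  ],
)

```text
time_s: 1.77
tool_pos: [0.5323, -0.3897, 0.1404]
ee_rot: [[-0.66, 0.751, -0.003], [0.751, 0.66, 0.001], [0.003, -0.002, -1.0]]
ft_force: [0.1, -0.7, 1.1]
width: 0.0623
```

```bash
python3 d.py .5337 -.3868 .058 130.9
python3 - <<'E'
from h import *
from ov import overlay
for n,b in(('top',(310,160,425,265)),('scene',(130,60,250,180))):
    snap(n,n+'1'); overlay(load(n+'1'),[.5205,-.2982,2.2852],*b,5,f'pics/o_{n}1.png')
E
```

```text
t 1.77 tcp [ 0.5323 -0.3897  0.1404] xang 131.29 F [ 0.0926 -0.7159  1.0637] w 0.0623 q [-0.3368  0.3975 -0.1342  0.0002 -1.0426 -2.0842]
box: front of axis 90.8 rear face 81.3 lateral 3.0
delta tool [0.001  0.0031 0.0824] turn 0.39275250481532
```

View pics/o_top1.png

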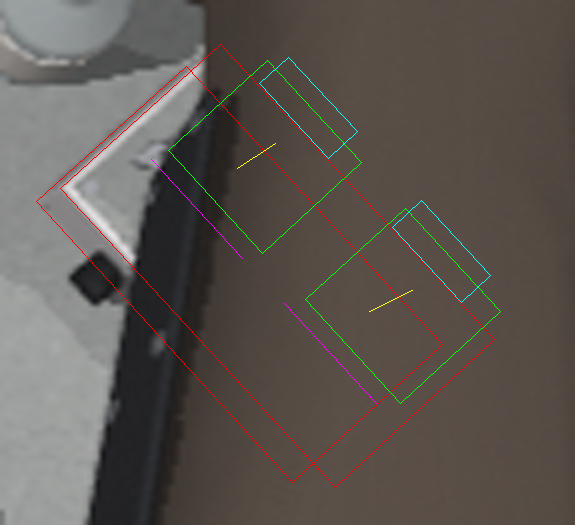

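View pics/o_scene1.png

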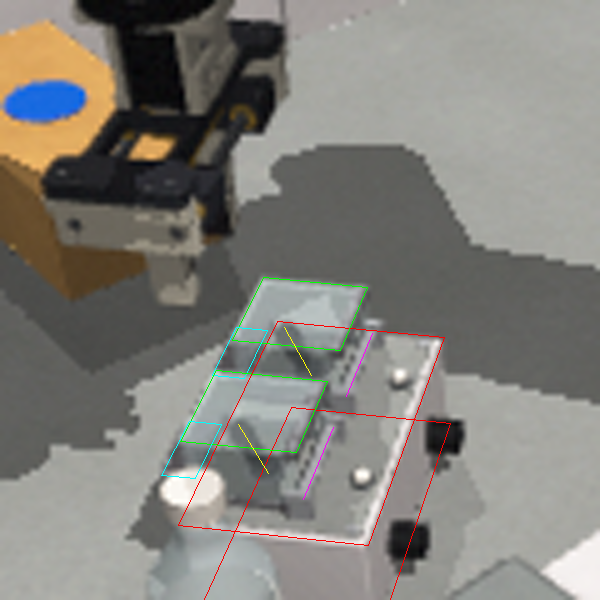

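Call:
apply_moves(
  series=[
    [0.001,0.003,0.02,0.4,0.062],
    [0.001,0.003,0.04,0.4,0.062],
    [0.001,0.003,0.06,0.4,0.062],
    [0.001,0.003,0.075,0.4,0.062],
    [0.001,0.003,0.082,0.4,0.062],
  ],
)

```text
time_s: 2.28
tool_pos: [0.5347, -0.3878, 0.0594]
ee_rot: [[-0.654, 0.757, 0.0], [0.757, 0.654, -0.0], [-0.0, 0.0, -1.0]]
ft_force: [0.2, -0.2, 0.1]
width: 0.0621
```

Call:
apply_moves(
  series=[
    [0,0,0,0,0.045],
    [0,0,0,0,0.045],
    [0,0,0,0,0.045],
    [0,0,0,0,0.045],
    [0,0,0,0,0.045],
  ],
  grip_force=25,
)

```text
time_s: 2.7
tool_pos: [0.535, -0.3884, 0.0612]
ee_rot: [[-0.654, 0.756, 0.001], [0.756, 0.654, -0.002], [-0.002, 0.0, -1.0]]
ft_force: [-3.0, -4.7, 0.7]
width: 0.0479
```

```bash
python3 d.py .5337 -.3868 .058 130.9
python3 - <<'E'
from h import *
from ov import overlay
for n,b in(('scene',(130,60,250,180)),):
    snap(n,n+'2'); overlay(load(n+'2'),[.5205,-.2982,2.2852],*b,5,f'pics/o_{n}2.png')
E
```

```text
t 2.7 tcp [ 0.535  -0.3884  0.0612] xang 130.87 F [-3.0103 -4.6612  0.6565] w 0.0479 q [-0.333   0.4733 -0.217   0.0014 -0.8786 -2.096 ]
box: front of axis 91.6 rear face 82.1 lateral 0.1
delta tool [0.0021 0.0001 0.0032] turn -0.02615687355745422
```

View pics/o_scene2.png

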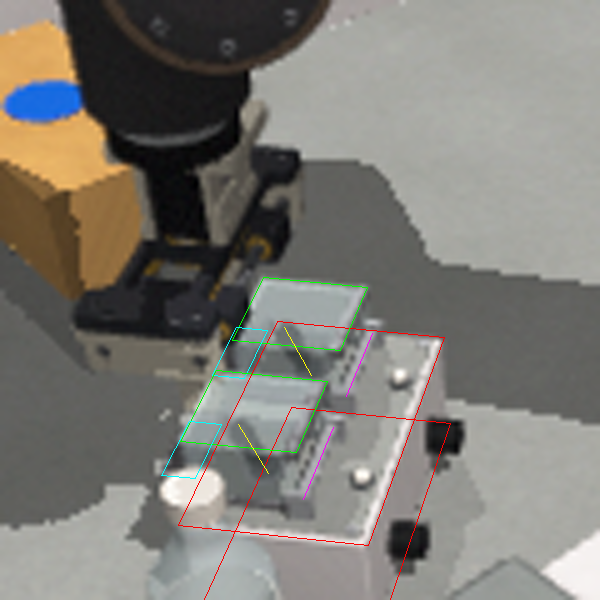

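Call:
apply_moves(
  series=[
    [0,0,0,0,0.06],
    [0.003,0,0,0,0.06],
    [0.003,-0.0015,0,0,0.06],
    [0.003,-0.0015,0,0,0.044],
    [0.003,-0.0015,0,0,0.044],
  ],
)

```text
time_s: 3.17
tool_pos: [0.5318, -0.3859, 0.06]
ee_rot: [[-0.654, 0.756, 0.001], [0.756, 0.654, -0.0], [-0.0, 0.0, -1.0]]
ft_force: [0.2, -0.2, -0.9]
width: 0.0516
```

Call:
apply_moves(
  series=[
    [0,0,0,0,0.044],
    [0,0,0,0,0.044],
    [0,0,0,0,0.044],
    [0,0,0,0,0.044],
    [0,0,0,0,0.044],
  ],
)

```text
time_s: 3.58
tool_pos: [0.532, -0.3858, 0.0598]
ee_rot: [[-0.655, 0.756, 0.001], [0.756, 0.655, 0.0], [-0.0, 0.001, -1.0]]
ft_force: [2.2, 4.0, 2.9]
width: 0.0487
```

```bash
python3 d.py
```

```text
t 3.58 tcp [ 0.532  -0.3858  0.0598] xang 130.89 F [2.1793 3.9536 2.8758] w 0.0487 q [-0.3313  0.4703 -0.2257 -0.0003 -0.8742 -2.0964]
box: front of axis 87.7 rear face 78.2 lateral 0.6
```

Call:
apply_moves(
  series=[
    [0.0003,0.0007,-0.0066,0,0.044],
    [0.001,0.0007,-0.0131,0,0.044],
    [0.0023,0.0007,-0.0195,0,0.044],
    [0.0042,0.0007,-0.0258,0,0.044],
    [0.0065,0.0007,-0.0319,0,0.044],
  ],
)

```text
time_s: 4.0
tool_pos: [0.5277, -0.3806, 0.0922]
ee_rot: [[-0.654, 0.756, 0.0], [0.756, 0.654, -0.0], [-0.0, 0.0, -1.0]]
ft_force: [1.9, 1.5, -3.4]
width: 0.0488
```

```bash
python3 d.py
python3 - <<'E'
from h import *
from ov import overlay
for n,b in(('scene',(130,60,250,180)),):
    snap(n,n+'3'); overlay(load(n+'3'),[.5205,-.2982,2.2852],*b,5,f'pics/o_{n}3.png')
E
```

```text
t 4.0 tcp [ 0.5277 -0.3806  0.0922] xang 130.86 F [ 1.8819  1.489  -3.3634] w 0.0488 q [-0.3256  0.4272 -0.2108 -0.0001 -0.9326 -2.1028]
box: front of axis 80.9 rear face 71.4 lateral 0.5
```

View pics/o_scene3.png

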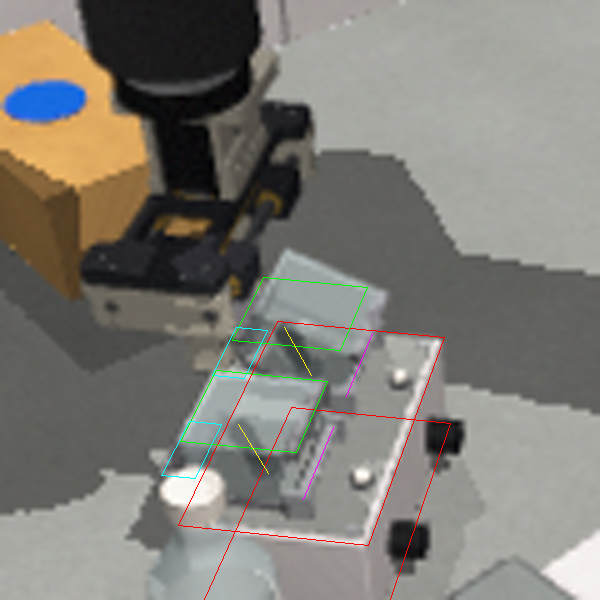

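Call:
apply_moves(
  series=[
    [0.0032,0,-0.0067,0,0.044],
    [0.0069,0,-0.013,0,0.044],
    [0.0112,0,-0.019,0,0.044],
    [0.0161,0,-0.0246,0,0.044],
    [0.0214,0,-0.0297,0,0.044],
  ],
)

```text
time_s: 4.47
tool_pos: [0.5135, -0.3641, 0.1218]
ee_rot: [[-0.654, 0.756, 0.0], [0.756, 0.654, -0.0], [-0.0, 0.0, -1.0]]
ft_force: [2.3, -0.3, -3.7]
width: 0.0486
```

```bash
python3 d.py
python3 - <<'E'
from h import *
from ov import overlay
for n,b in(('scene',(130,60,250,180)),):
    snap(n,n+'4'); overlay(load(n+'4'),[.5205,-.2982,2.2852],*b,5,f'pics/o_{n}4.png')
E
```

```text
t 4.47 tcp [ 0.5135 -0.3641  0.1218] xang 130.87 F [ 2.2673 -0.3265 -3.6979] w 0.0486 q [-0.3071  0.3672 -0.2294  0.     -0.9741 -2.1211]
box: front of axis 59.2 rear face 49.7 lateral 0.5
```

View pics/o_scene4.png

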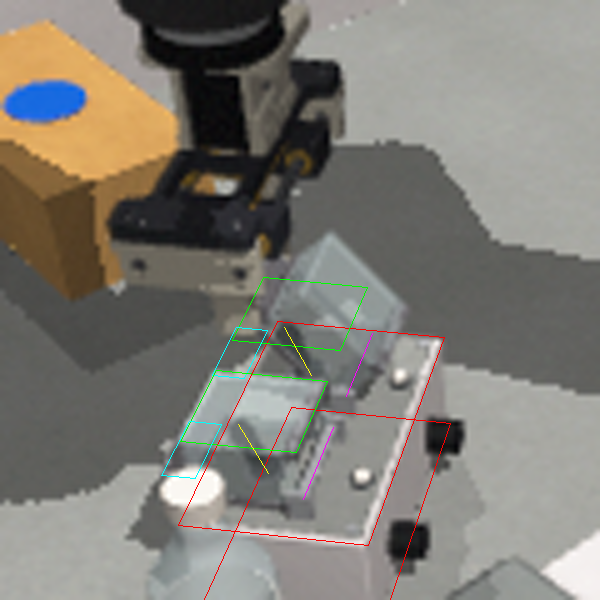

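Call:
apply_moves(
  series=[
    [0,0,0.003,0,0.055],
    [0,0,0.008,0,0.055],
    [0,0,0.01,0,0.055],
    [0,0,0.01,0,0.055],
    [0,0,0.01,0,0.055],
  ],
)

```text
time_s: 4.93
tool_pos: [0.5179, -0.3672, 0.1135]
ee_rot: [[-0.656, 0.755, 0.008], [0.755, 0.656, -0.005], [-0.009, 0.002, -1.0]]
ft_force: [6.7, -7.2, 4.1]
width: 0.0553
```

```bash
python3 d.py
python3 - <<'E'
from h import *
from ov import overlay
for n,b in(('scene',(130,60,250,180)),):
    snap(n,n+'5'); overlay(load(n+'5'),[.5205,-.2982,2.2852],*b,5,f'pics/o_{n}5.png')
E
```

```text
t 4.93 tcp [ 0.5179 -0.3672  0.1135] xang 130.97 F [ 6.6717 -7.2118  4.1334] w 0.0553 q [-0.3081  0.3781 -0.2355  0.0035 -0.9483 -2.1204]
box: front of axis 64.4 rear face 54.9 lateral -0.8
```

View pics/o_scene5.png

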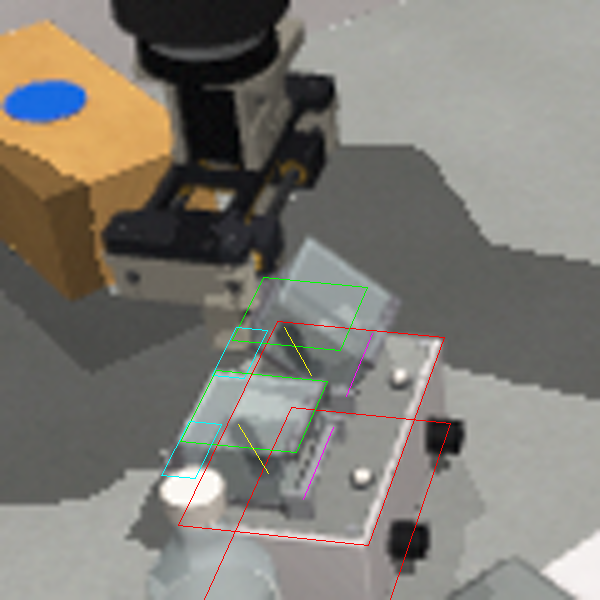

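Call:
apply_moves(
  series=[
    [0.004,0,-0.004,0,0.055],
    [0.009,0,-0.007,0,0.055],
    [0.014,0,-0.009,0,0.055],
    [0.02,0,-0.01,0,0.055],
    [0.025,0,-0.01,0,0.055],
  ],
)

```text
time_s: 5.4
tool_pos: [0.5052, -0.353, 0.1292]
ee_rot: [[-0.658, 0.753, 0.016], [0.753, 0.658, -0.015], [-0.022, 0.002, -1.0]]
ft_force: [7.6, -13.1, 19.5]
width: 0.0548
```

```bash
python3 d.py
python3 - <<'E'
from h import *
from ov import overlay
for n,b in(('scene',(130,60,250,180)),):
    snap(n,n+'6'); overlay(load(n+'6'),[.5205,-.2982,2.2852],*b,5,f'pics/o_{n}6.png')
E
```

```text
t 5.4 tcp [ 0.5052 -0.353   0.1292] xang 131.14 F [  7.5977 -13.061   19.4679] w 0.0548 q [-0.2873  0.3285 -0.2746  0.0118 -0.9482 -2.143 ]
box: front of axis 45.4 rear face 35.9 lateral -0.6
```

View pics/o_scene6.png

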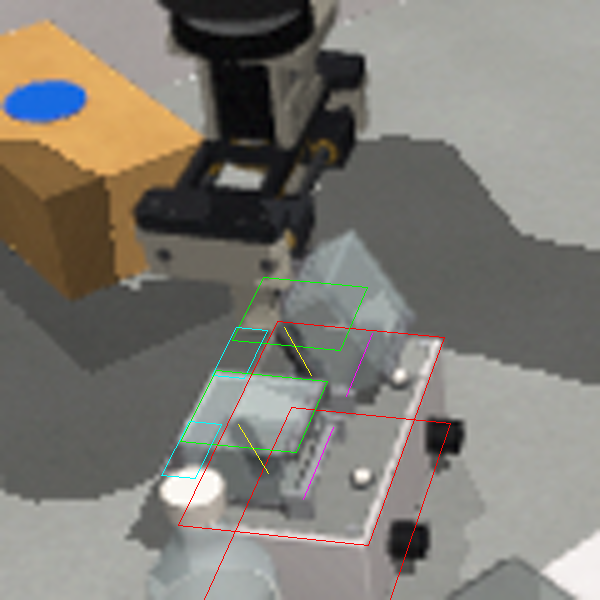

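Run:
```python
from h import *
s=load('scene6'); k=9;x0,y0=155,95
im=cv2.resize(s['im'][95:155,155:240],None,fx=k,fy=k,interpolation=cv2.INTER_CUBIC)
R=manip.read_state(); p=R['tool_pos']; E=R['ee_rot']
for a,c in(((-.0095,.0275,0),(0,0,255)),((-.0095,-.0275,0),(0,0,255)),((-.0095,.0275,-.066),(0,255,0)),((-.0095,-.0275,-.066),(0,255,0)),((-.0095,-.0485,-.066),(255,0,0)),((-.0095,-.0485,0),(255,0,0))):
    q=(proj(s,p+E@np.array(a))-[x0,y0]+.5)*k-.5; cv2.circle(im,tuple(int(v) for v in q),5,c,-1)
cv2.imwrite('pics/z6.png',im)
```

```text
(no output)
```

View pics/z6.png

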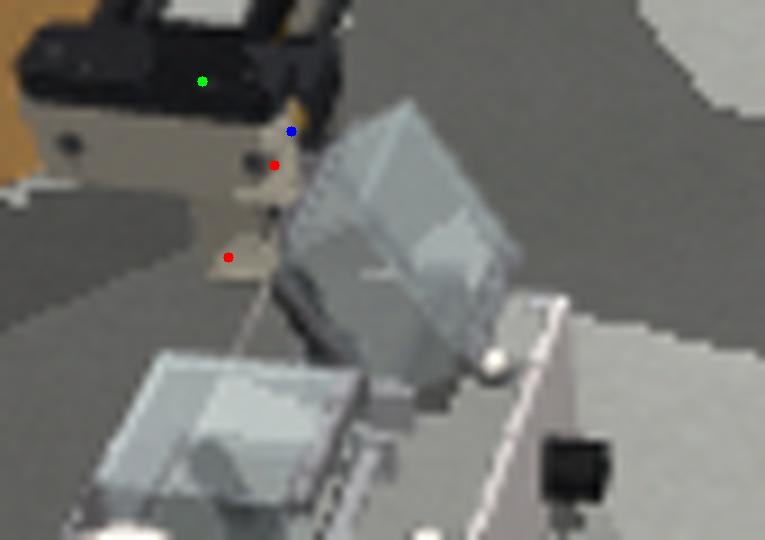

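Run:
```python
from h import *
s=load('scene6'); k=9;x0,y0=145,70
im=cv2.resize(s['im'][70:135,145:230],None,fx=k,fy=k,interpolation=cv2.INTER_CUBIC)
R=manip.read_state(); p=R['tool_pos']; E=R['ee_rot']
def pt(a): return tuple(int(v) for v in (proj(s,p+E@np.array(a))-[x0,y0]+.5)*k-.5)
def rect(xs,ys,z,c):
    q=[(xs[0],ys[0],z),(xs[1],ys[0],z),(xs[1],ys[1],z),(xs[0],ys[1],z)]
    for i in range(4): cv2.line(im,pt(q[i-1]),pt(q[i]),c,1)
for sg in(1,-1):
    rect((-.0095,.0095),(sg*.0275,sg*.0485),0,(0,0,255)); rect((-.0095,.0095),(sg*.0275,sg*.0485),-.033,(0,255,255))
rect((-.039,.039),(-.0965,.0965),-.066,(0,255,0))
cv2.imwrite('pics/z6.png',im)
```

```text
(no output)
```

View pics/z6.png

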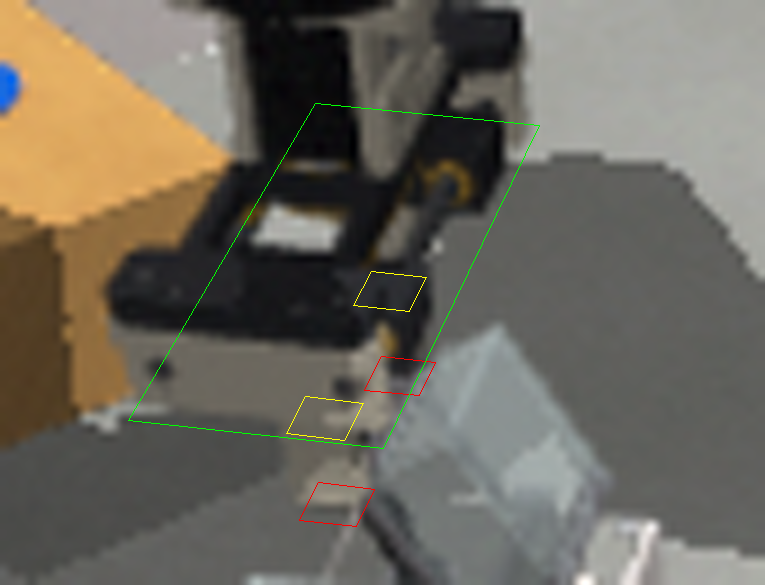

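Call:
apply_moves(
  series=[
    [0,0,-0.003,0,0.055],
    [0,0,-0.006,0,0.055],
    [0,0,-0.009,0,0.055],
    [0,0,-0.011,0,0.055],
    [0,0,-0.012,0,0.055],
  ],
)

```text
time_s: 5.87
tool_pos: [0.4981, -0.3462, 0.1335]
ee_rot: [[-0.654, 0.757, 0.001], [0.757, 0.654, -0.001], [-0.002, 0.001, -1.0]]
ft_force: [2.8, -3.3, -1.5]
width: 0.0549
```

```bash
python3 d.py
cat > v.py <<'E'
from h import *
import sys
n,f=sys.argv[1],sys.argv[2]; x0,y0,x1,y1,k=map(int,sys.argv[3:8])
snap(n,f); s=load(f)
im=cv2.resize(s['im'][y0:y1,x0:x1],None,fx=k,fy=k,interpolation=cv2.INTER_CUBIC)
R=manip.read_state(); p=R['tool_pos']; E=R['ee_rot']; w=R['width']/2
def pt(a): return tuple(int(v) for v in (proj(s,p+E@np.array(a))-[x0,y0]+.5)*k-.5)
def rect(xs,ys,z,c):
    q=[(xs[0],ys[0],z),(xs[1],ys[0],z),(xs[1],ys[1],z),(xs[0],ys[1],z)]
    for i in range(4): cv2.line(im,pt(q[i-1]),pt(q[i]),c,1)
if len(sys.argv)>8:
  for sg in(1,-1): rect((-.0095,.0095),(sg*w,sg*(w+.021)),0,(0,0,255))
cv2.imwrite(f'pics/{f}.png',im)
E
python3 v.py scene z7 145 60 235 145 8 1
```

```text
t 5.87 tcp [ 0.4981 -0.3462  0.1335] xang 130.84 F [ 2.7701 -3.2609 -1.5332] w 0.0549 q [-0.2854  0.3208 -0.2699  0.0003 -0.9784 -2.1436]
box: front of axis 35.5 rear face 26.0 lateral 0.3
```

View pics/z7.png

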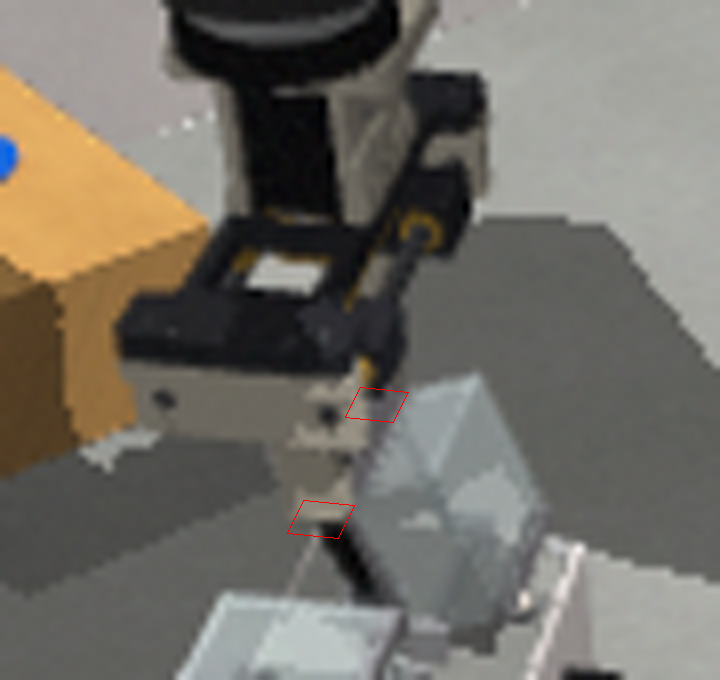

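Call:
apply_moves(
  series=[
    [0.002,0,0,0,0.055],
    [0.003,0,0,0,0.04],
    [0.003,0,0,0,0.02],
    [0.003,0,0,0,0.0],
    [0.003,0,0,0,0.0],
  ],
)

```text
time_s: 6.33
tool_pos: [0.4968, -0.3446, 0.1343]
ee_rot: [[-0.655, 0.755, 0.002], [0.755, 0.655, -0.003], [-0.004, 0.0, -1.0]]
ft_force: [3.2, -6.1, 4.6]
width: 0.054
```

Call:
apply_moves(
  series=[
    [0,0,0,0,0],
    [0,0,0,0,0],
    [0,0,0,0,0],
    [0,0,0,0,0],
    [0,0,0,0,0],
  ],
)

```text
time_s: 6.75
tool_pos: [0.4969, -0.3446, 0.1343]
ee_rot: [[-0.655, 0.755, 0.002], [0.755, 0.655, -0.003], [-0.004, 0.0, -1.0]]
ft_force: [2.8, -5.9, 5.1]
width: 0.0541
```

```bash
python3 d.py; python3 v.py scene z8 145 60 235 145 8 1
```

```text
t 6.75 tcp [ 0.4969 -0.3446  0.1343] xang 130.93 F [ 2.7683 -5.9033  5.1404] w 0.0541 q [-0.2824  0.3162 -0.2756  0.0022 -0.976  -2.1461]
box: front of axis 33.5 rear face 24.0 lateral 0.2
```

View pics/z8.png

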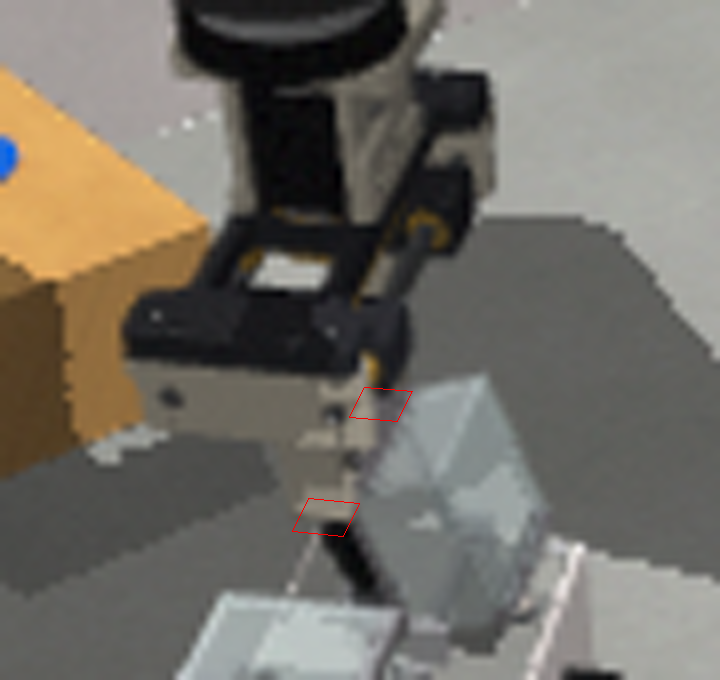

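```bash
cat > g.py <<'E'
from h import *
from ov import W
import sys
f=sys.argv[1]; th=float(sys.argv[2]); x0,y0,x1,y1,k=map(int,sys.argv[3:8]); out=sys.argv[8]
s=load(f); p=[.5205,-.2982,2.2852]
im=cv2.resize(s['im'][y0:y1,x0:x1],None,fx=k,fy=k,interpolation=cv2.INTER_CUBIC)
c,si=np.cos(th),np.sin(th)
def G(r,n,l): # radial, perp, lateral -> px
    fr=r*c-n*si; up=r*si+n*c
    q=(proj(s,W(p,(.014-fr,.048+l,.082+up)))-[x0,y0]+.5)*k-.5; return tuple(int(v) for v in q)
def Q(pts,col):
    for i in range(len(pts)): cv2.line(im,G(*pts[i-1]),G(*pts[i]),col,1)
m=.001
Q([(.066,.034,-.033),(.066,.034,.033),(0,.034,.033),(0,.034,-.033)],(0,255,0))
Q([(.066,-.010,-.033),(.066,-.010,.033),(.066,.034,.033),(.066,.034,-.033)],(0,0,255))
Q([(.066,0,-.025),(.066,0,.025),(.086,0,.025),(.086,0,-.025)],(255,255,0))
cv2.imwrite(out,im)
E
python3 g.py z8 1.25 145 60 235 145 8 pics/g8.png
```

```text
(no output)
```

View pics/g8.png

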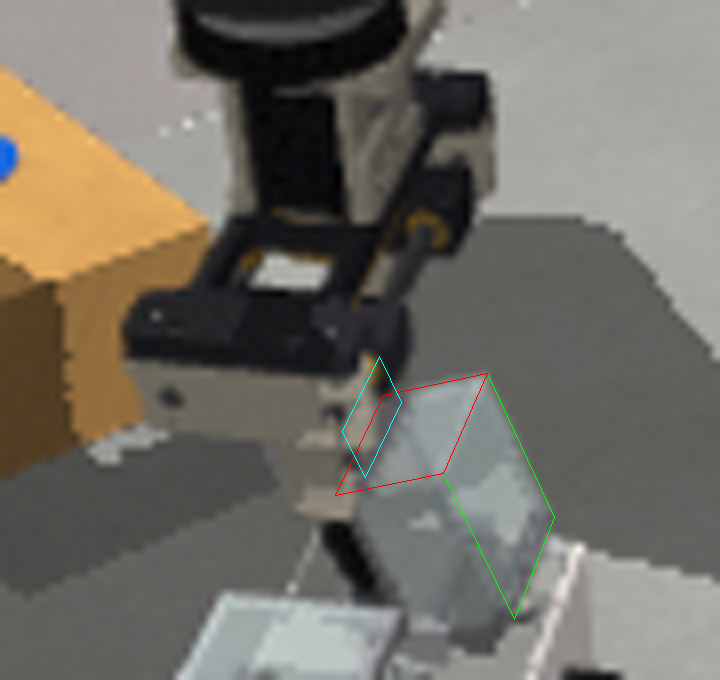

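Call:
apply_moves(
  series=[
    [0.003,0,-0.002,0,0.055],
    [0.007,0,-0.004,0,0.055],
    [0.011,0,-0.006,0,0.056],
    [0.015,0,-0.007,0,0.056],
    [0.019,0,-0.007,0,0.056],
  ],
)

```text
time_s: 7.22
tool_pos: [0.4834, -0.3292, 0.14]
ee_rot: [[-0.655, 0.756, 0.0], [0.756, 0.655, -0.001], [-0.001, -0.001, -1.0]]
ft_force: [2.9, -4.8, 0.1]
width: 0.0558
```

```bash
python3 d.py; python3 v.py scene z9 145 60 235 145 8 1;python3 g.py z9 1.5 145 60 235 145 8 pics/g9.png
```

```text
t 7.22 tcp [ 0.4834 -0.3292  0.14  ] xang 130.92 F [ 2.9122 -4.8023  0.0867] w 0.0558 q [-0.2631  0.2821 -0.3101  0.0011 -0.9783 -2.1648]
box: front of axis 13.1 rear face 3.6 lateral 0.4
```

View pics/g9.png

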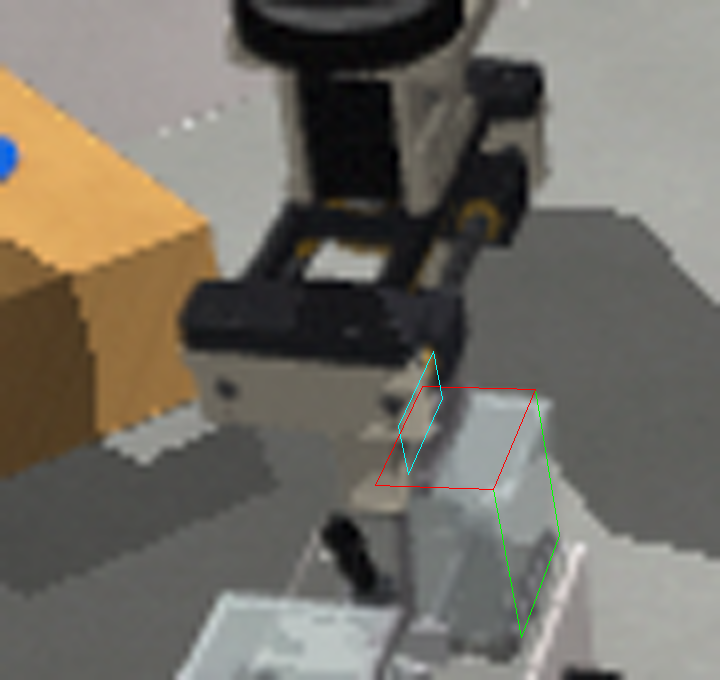

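Call:
apply_moves(
  series=[
    [0.001,0,0,0,0.04],
    [0.001,0,0,0,0.02],
    [0.001,0,0,0,0.0],
    [0.001,0,0,0,0.0],
    [0.001,0,0,0,0.0],
  ],
)

```text
time_s: 7.68
tool_pos: [0.4826, -0.3283, 0.1401]
ee_rot: [[-0.655, 0.756, -0.0], [0.756, 0.655, -0.0], [0.0, -0.0, -1.0]]
ft_force: [2.7, -2.7, 0.0]
width: 0.0535
```

```bash
python3 d.py; python3 v.py scene z10 145 60 235 145 8 1;python3 g.py z10 1.6 145 60 235 145 8 pics/g10.png
```

```text
t 7.68 tcp [ 0.4826 -0.3283  0.1401] xang 130.88 F [ 2.6805 -2.6791  0.019 ] w 0.0535 q [-0.2624  0.2806 -0.3117  0.0001 -0.9786 -2.1657]
box: front of axis 11.8 rear face 2.3 lateral 0.4
```

View pics/g10.png

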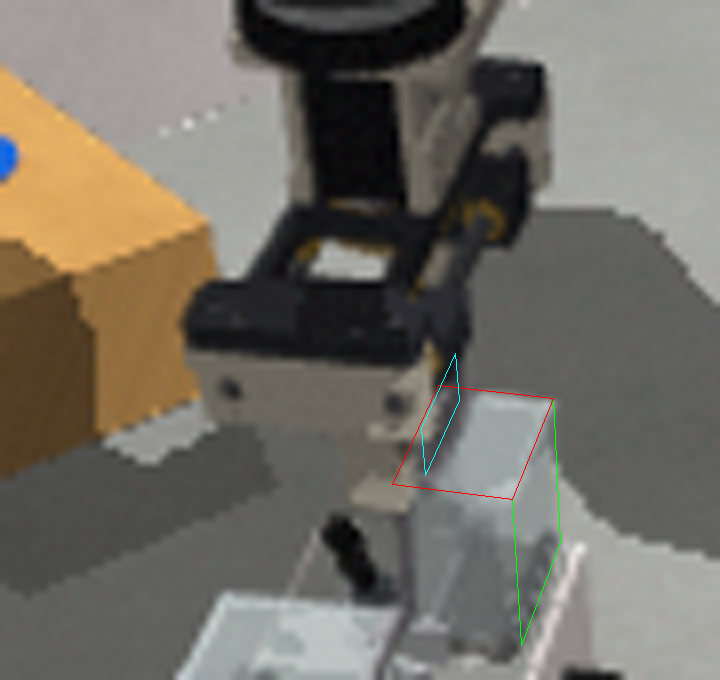

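Run:
```python
from h import *
s=load('z10'); im=s['im'][95:140,180:225]
im=cv2.resize(im,None,fx=14,fy=14,interpolation=cv2.INTER_CUBIC); im=cv2.convertScaleAbs(im,alpha=1.5,beta=-30)
cv2.imwrite('pics/zz10.png',im)
s=snap('top','t10'); im=s['image'][150:270,300:430]
cv2.imwrite('pics/tt10.png',cv2.resize(im,None,fx=4,fy=4))
```

```text
(no output)
```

View pics/zz10.png

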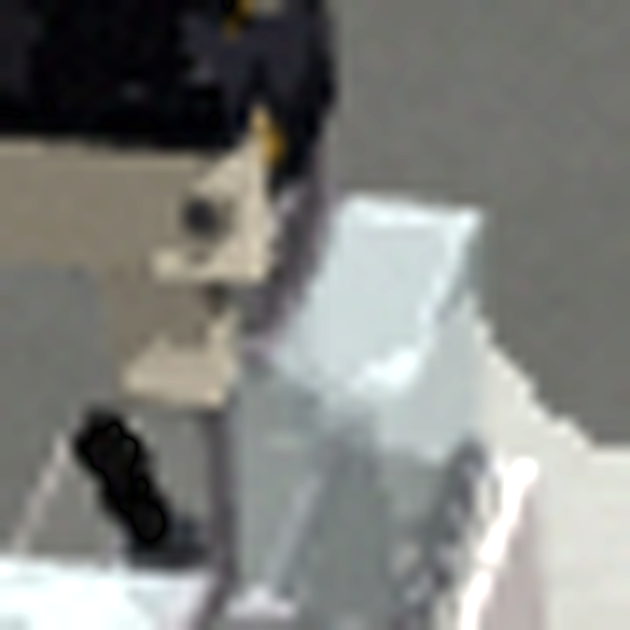

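View pics/tt10.png

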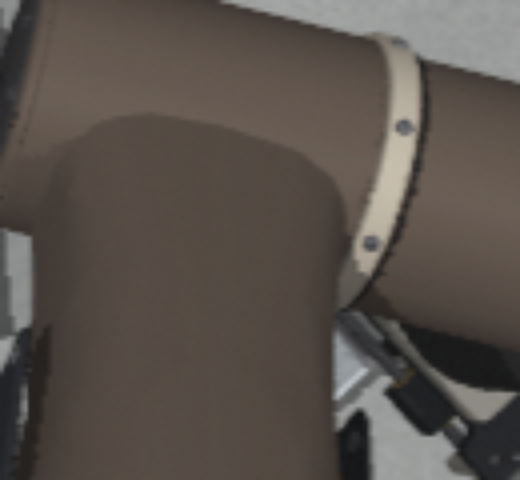

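Call:
apply_moves(
  series=[
    [0.002,0,0.003,0,0.058],
    [0.005,0,0.006,0,0.058],
    [0.008,0,0.01,0,0.058],
    [0.01,0,0.014,0,0.058],
    [0.01,0,0.014,0,0.058],
  ],
)

```text
time_s: 8.2
tool_pos: [0.4835, -0.3287, 0.1389]
ee_rot: [[-0.659, 0.752, 0.017], [0.752, 0.659, -0.017], [-0.024, 0.002, -1.0]]
ft_force: [-4.9, -16.7, 60.5]
width: 0.0559
```

Call:
apply_moves(
  series=[
    [0,0,0,0,0.04],
    [0,0,0,0,0.02],
    [0,0,0,0,0.0],
    [0,0,0,0,0.0],
    [0,0,0,0,0.0],
  ],
)

```text
time_s: 8.62
tool_pos: [0.4832, -0.3283, 0.1388]
ee_rot: [[-0.658, 0.753, 0.017], [0.753, 0.658, -0.016], [-0.023, 0.003, -1.0]]
ft_force: [-4.8, -16.3, 59.2]
width: 0.0541
```

```bash
python3 d.py; python3 v.py scene z11 145 60 235 145 8 1;python3 g.py z11 1.7 145 60 235 145 8 pics/g11.png
```

```text
t 8.62 tcp [ 0.4832 -0.3283  0.1388] xang 131.17 F [ -4.7933 -16.2772  59.2491] w 0.0541 q [-0.2548  0.2693 -0.3369  0.0136 -0.9438 -2.1761]
box: front of axis 12.3 rear face 2.8 lateral -0.1
```

View pics/g11.png

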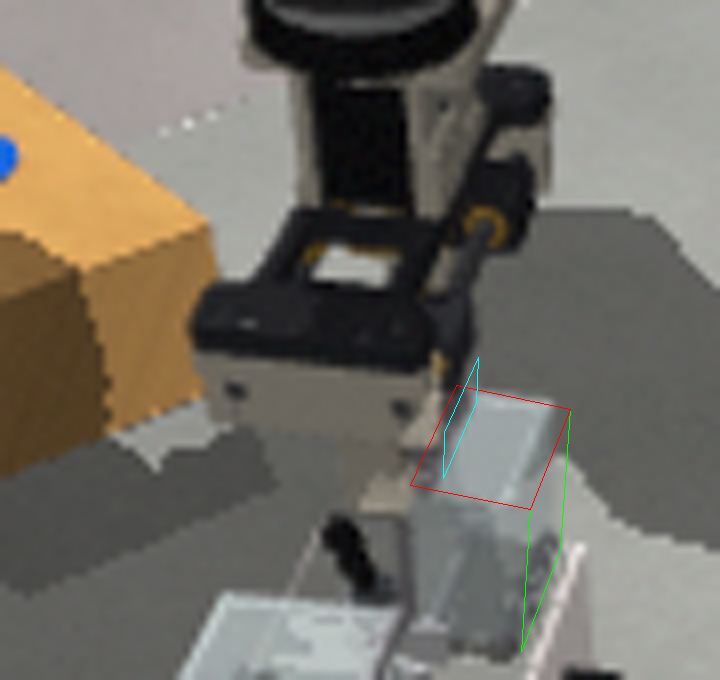

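Call:
apply_moves(
  series=[
    [-0.001,0,-0.004,0,0.0],
    [-0.002,0,-0.008,0,0.0],
    [-0.003,0,-0.012,0,0.0],
    [-0.004,0,-0.013,0,0.0],
    [-0.005,0,-0.013,0,0.0],
  ],
)

```text
time_s: 9.08
tool_pos: [0.4795, -0.3246, 0.1397]
ee_rot: [[-0.655, 0.756, 0.001], [0.756, 0.655, -0.0], [-0.001, 0.0, -1.0]]
ft_force: [3.4, -3.9, 1.6]
width: 0.0538
```

```bash
python3 d.py; sed -i 's/sg\*(w+.021)),0,(0,0,255))/sg*(w+.021)),float(sys.argv[8]),(0,0,255))/' v.py; python3 v.py scene z12 175 90 230 140 13 -.0085
```

```text
t 9.08 tcp [ 0.4795 -0.3246  0.1397] xang 130.88 F [ 3.4153 -3.858   1.5644] w 0.0538 q [-0.2574  0.2732 -0.3233  0.0002 -0.9732 -2.1707]
box: front of axis 7.0 rear face -2.5 lateral 0.3
```

View pics/z12.png

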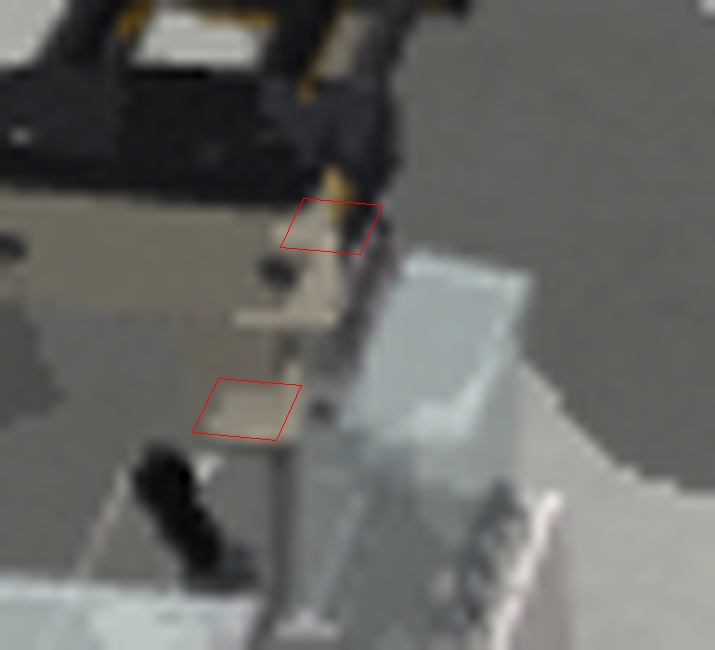

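```bash
python3 - <<'E'
import re
s=open('g.py').read()
s=s.replace("cv2.imwrite(out","""R=manip.read_state(); pp=R['tool_pos']; E=R['ee_rot']; w=R['width']/2
def pt(a): return tuple(int(v) for v in (proj(s,pp+E@np.array(a))-[x0,y0]+.5)*k-.5)
for sg in(1,-1):
  for z in (-.0085,-.04):
    q=[(-.0095,sg*w,z),(.0095,sg*w,z),(.0095,sg*(w+.021),z),(-.0095,sg*(w+.021),z)]
    for i in range(4): cv2.line(im,pt(q[i-1]),pt(q[i]),(255,0,255),1)
cv2.imwrite(out""")
open('g.py','w').write(s)
E
sed -i 's/^for sg/if 1:\n for sg/' v.py; python3 g.py z12 1.65 175 90 230 140 13 pics/g12.png
```

```text
(no output)
```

View pics/g12.png

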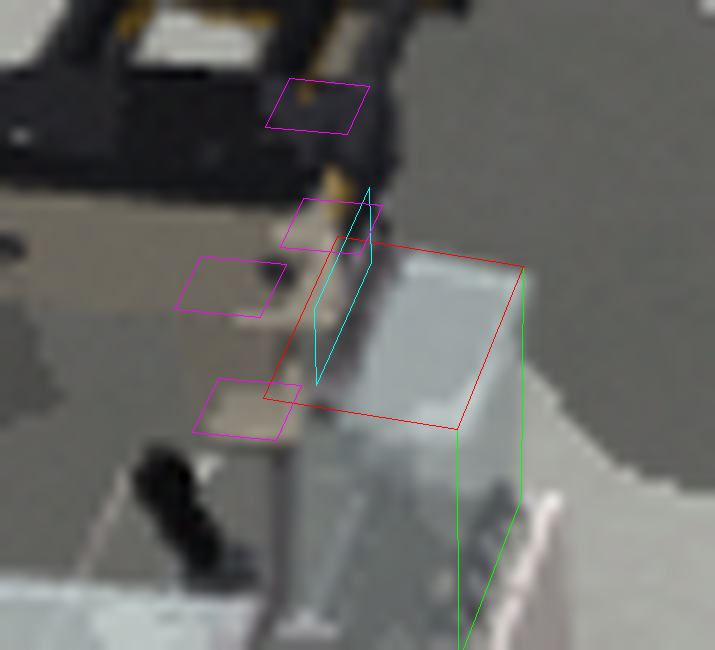

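Call:
apply_moves(
  series=[
    [0,0.0022,-0.002,-5,0.051],
    [0,0.0054,-0.003,-10,0.051],
    [0,0.0086,-0.003,-15,0.051],
    [0.001,0.0128,-0.003,-20,0.051],
    [0.001,0.0148,-0.003,-20,0.051],
  ],
  grip_force=10,
)

```text
time_s: 9.55
tool_pos: [0.4898, -0.3174, 0.1421]
ee_rot: [[-0.876, 0.482, -0.0], [0.482, 0.876, -0.005], [-0.002, -0.004, -1.0]]
ft_force: [1.3, -24.9, -7.3]
width: 0.0364
```

```bash
python3 d.py; python3 v.py scene z13 155 75 235 140 9 -.0085; python3 g.py z13 1.5 155 75 235 140 9 pics/g13.png
```

```text
t 9.55 tcp [ 0.4898 -0.3174  0.1421] xang 151.17 F [  1.3197 -24.9073  -7.2869] w 0.0364 q [-0.2368  0.2772 -0.3135  0.0058 -0.9793 -1.8404]
box: front of axis 8.4 rear face -1.1 lateral -12.3
```

View pics/z13.png

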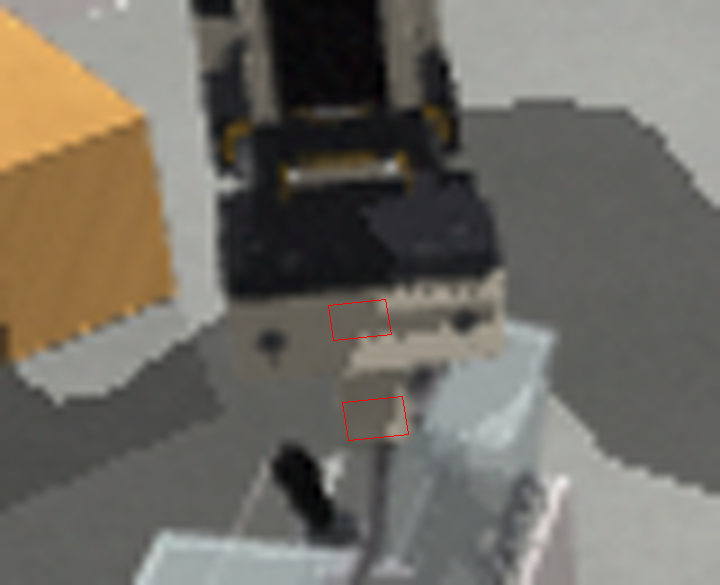

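View pics/g13.png

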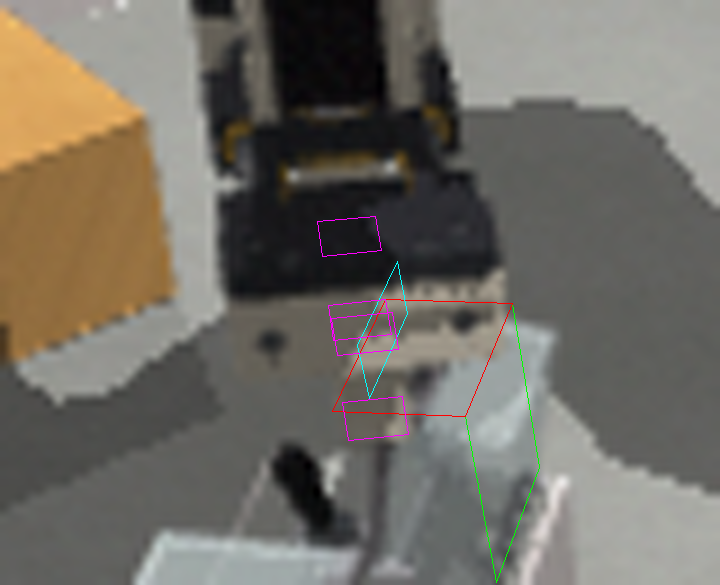

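Call:
apply_moves(
  series=[
    [-0.002,-0.001,0,0,0.05],
    [-0.004,-0.0015,0,0,0.05],
    [-0.006,-0.002,0,0,0.05],
    [-0.008,-0.003,0,0,0.05],
    [-0.008,-0.003,0,0,0.05],
  ],
)

```text
time_s: 10.02
tool_pos: [0.4894, -0.3227, 0.1418]
ee_rot: [[-0.873, 0.487, -0.011], [0.487, 0.873, -0.001], [0.009, -0.006, -1.0]]
ft_force: [-13.2, -15.8, 7.8]
width: 0.0448
```

```bash
python3 d.py; python3 v.py scene z14 155 75 235 140 9 -.0085; python3 g.py z14 1.6 155 75 235 140 9 pics/g14.png
```

```text
t 10.02 tcp [ 0.4894 -0.3227  0.1418] xang 150.83 F [-13.2375 -15.828    7.8417] w 0.0448 q [-0.2469  0.2877 -0.2988  0.0047 -0.9944 -1.8355]
box: front of axis 12.1 rear face 2.6 lateral -8.5
```

View pics/g14.png

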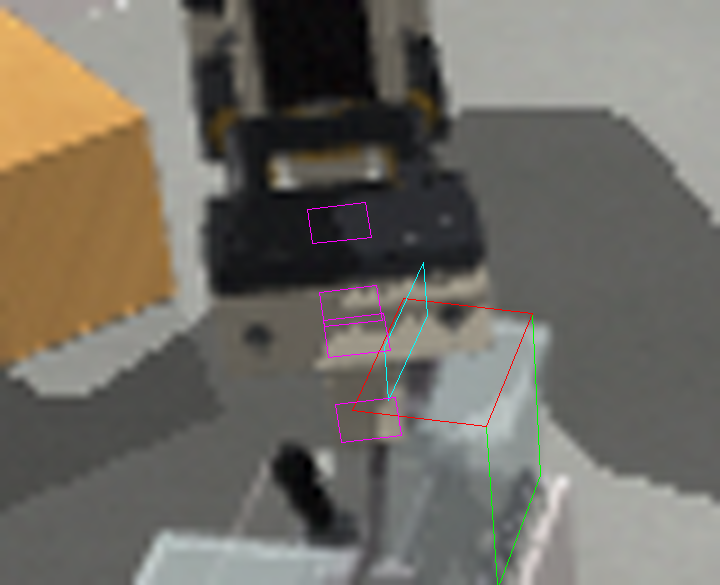

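Run:
```python
from h import *
s=load('z14'); im=s['im'][95:145,175:230]
im=cv2.resize(im,None,fx=13,fy=13,interpolation=cv2.INTER_LANCZOS4); im=cv2.convertScaleAbs(im,alpha=1.8,beta=-50)
cv2.imwrite('pics/zz14.png',im)
```

```text
(no output)
```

View pics/zz14.png

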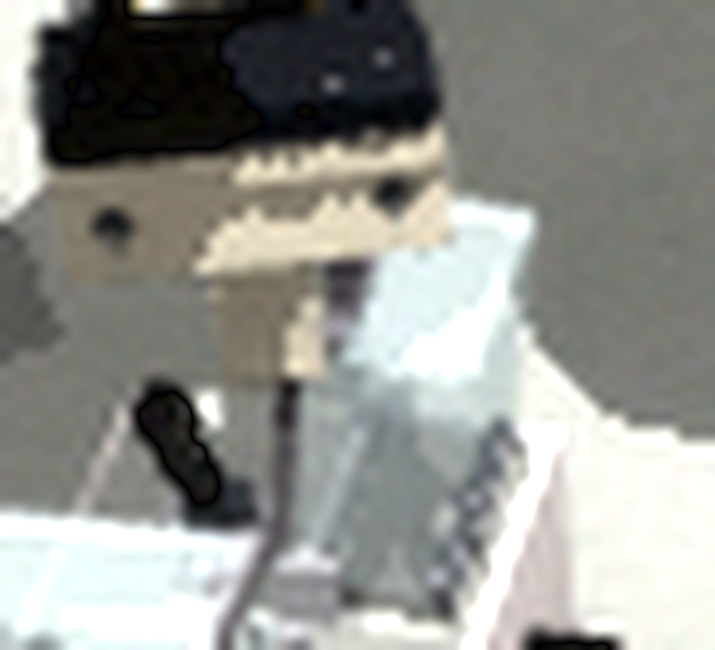

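Call:
apply_moves(
  series=[
    [0.001,-0.004,0,0,0.06],
    [0.003,-0.008,-0.01,0,0.06],
    [0.003,-0.008,-0.04,0,0.06],
    [0.003,-0.008,-0.075,0,0.06],
    [0.003,-0.008,-0.11,0,0.06],
  ],
)

```text
time_s: 10.48
tool_pos: [0.4864, -0.325, 0.2518]
ee_rot: [[-0.873, 0.487, -0.005], [0.487, 0.873, 0.003], [0.006, -0.0, -1.0]]
ft_force: [0.9, -0.2, -0.4]
width: 0.0599
```

```bash
python3 d.py; python3 v.py scene z15 150 40 240 130 8 -.0
```

```text
t 10.48 tcp [ 0.4864 -0.325   0.2518] xang 150.84 F [ 0.9021 -0.2447 -0.3703] w 0.0599 q [-0.2559  0.1998 -0.1488 -0.0013 -1.2279 -1.8234]
box: front of axis 11.9 rear face 2.4 lateral -4.7
```

View pics/z15.png

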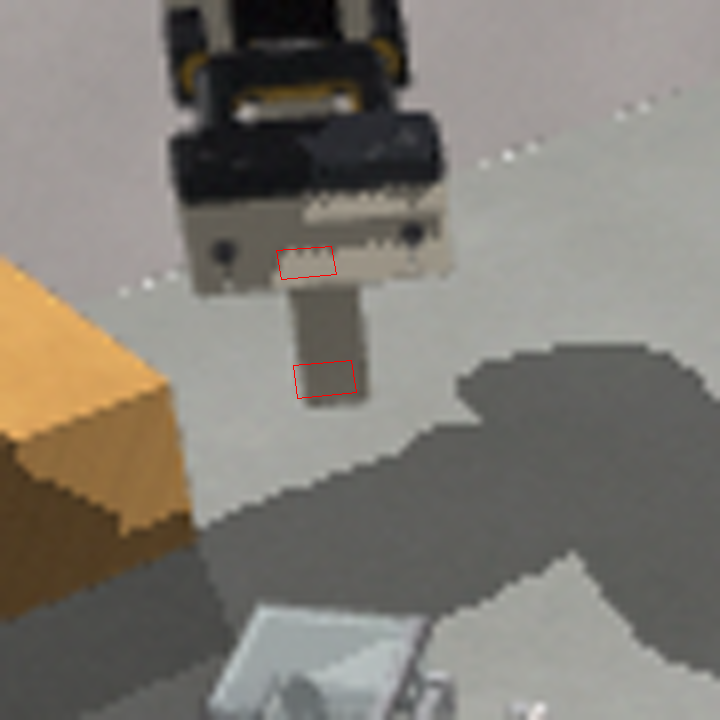

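```bash
cat > gr.py <<'E'
from h import *
import sys
f=sys.argv[1]; x0,y0,x1,y1,k=map(int,sys.argv[2:7]); out=sys.argv[7]; th=float(sys.argv[8])
s=load(f)
im=cv2.resize(s['im'][y0:y1,x0:x1],None,fx=k,fy=k,interpolation=cv2.INTER_CUBIC)
R=manip.read_state(); p=R['tool_pos']; E=R['ee_rot']; w=R['width']/2
def pt(a): return tuple(int(v) for v in (proj(s,p+E@np.array(a))-[x0,y0]+.5)*k-.5)
def rect(xs,ys,z,c):
    q=[(xs[0],ys[0],z),(xs[1],ys[0],z),(xs[1],ys[1],z),(xs[0],ys[1],z)]
    for i in range(4): cv2.line(im,pt(q[i-1]),pt(q[i]),c,1)
for sg in(1,-1):
    rect((-.0095,.0095),(sg*w,sg*(w+th)),0,(0,0,255)); rect((-.0095,.0095),(sg*w,sg*(w+th)),-.066,(0,255,255))
rect((-.039,.039),(-.0965,.0965),-.066,(0,255,0))
rect((-.039,.039),(-.0965,.0965),-.1,(255,255,0))
cv2.imwrite(out,im)
E
python3 gr.py z15 140 20 240 100 8 pics/gr15.png .021
python3 - <<'E'
from h import *
s=snap('top','t15'); cv2.imwrite('pics/tt15.png',cv2.resize(s['image'][120:290,280:450],None,fx=4,fy=4))
E
```

```text
(no output)
```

View pics/gr15.png

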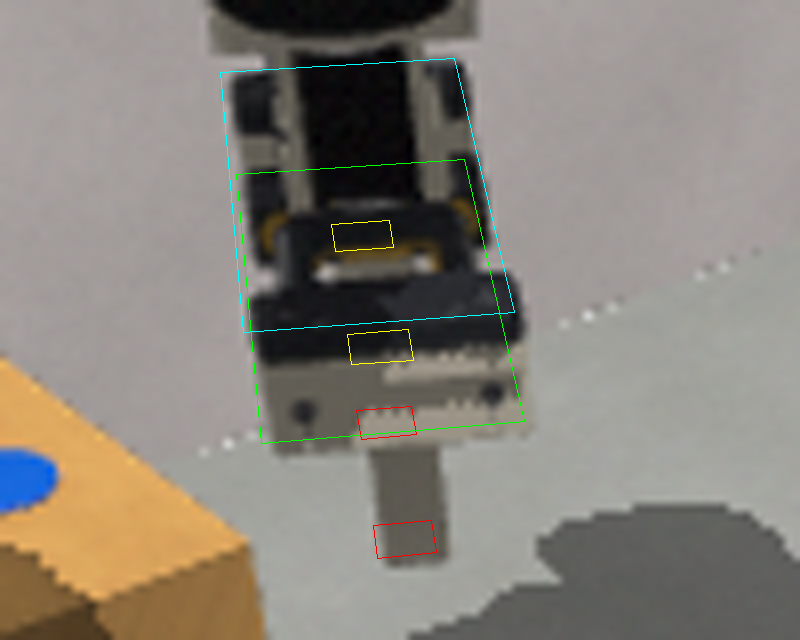

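View pics/tt15.png

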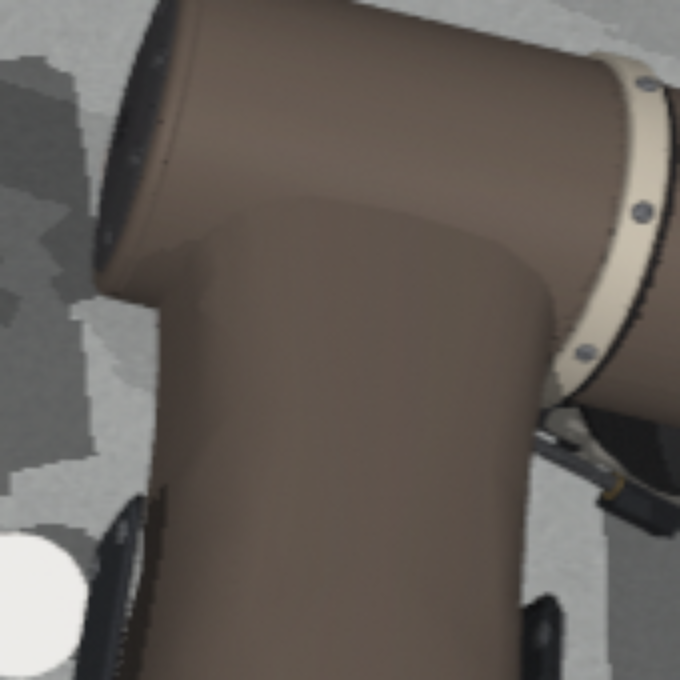

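```bash
python3 d.py .5504 -.406 .15 130.9
```

```text
t 10.58 tcp [ 0.4899 -0.3266  0.2577] xang 150.9 F [ 0.2025  0.691  -1.1131] w 0.0599 q [-0.2556  0.1951 -0.1423  0.0011 -1.2271 -1.8234]
box: front of axis 15.4 rear face 5.9 lateral -6.2
delta tool [-0.0908 -0.04    0.1082] turn 20.002565239095333
```

Call:
apply_moves(
  series=[
    [-0.036,-0.016,0,6,0.0],
    [-0.07,-0.031,0,12,0.0],
    [-0.091,-0.04,0,18,0.0],
    [-0.091,-0.04,0.035,20,0.0],
    [-0.091,-0.04,0.075,20,0.0],
  ],
)

```text
time_s: 11.0
tool_pos: [0.5497, -0.4062, 0.1773]
ee_rot: [[-0.652, 0.759, 0.002], [0.759, 0.652, -0.0], [-0.002, 0.001, -1.0]]
ft_force: [1.1, 0.5, -0.9]
width: 0.0319
```

```bash
python3 d.py .5504 -.406 .062 130.9; python3 v.py scene z16 130 60 240 160 7 0 ; python3 gr.py z16 130 60 240 160 7 pics/gr16.png .021
```

```text
t 11.0 tcp [ 0.5497 -0.4062  0.1773] xang 130.66 F [ 1.0657  0.4803 -0.9054] w 0.0319 q [-0.3521  0.4023 -0.0366 -0.0004 -1.1296 -2.0796]
box: front of axis 114.7 rear face 105.2 lateral 0.7
delta tool [-0.0001  0.0005  0.1153] turn -0.2400086291117134
```

View pics/gr16.png

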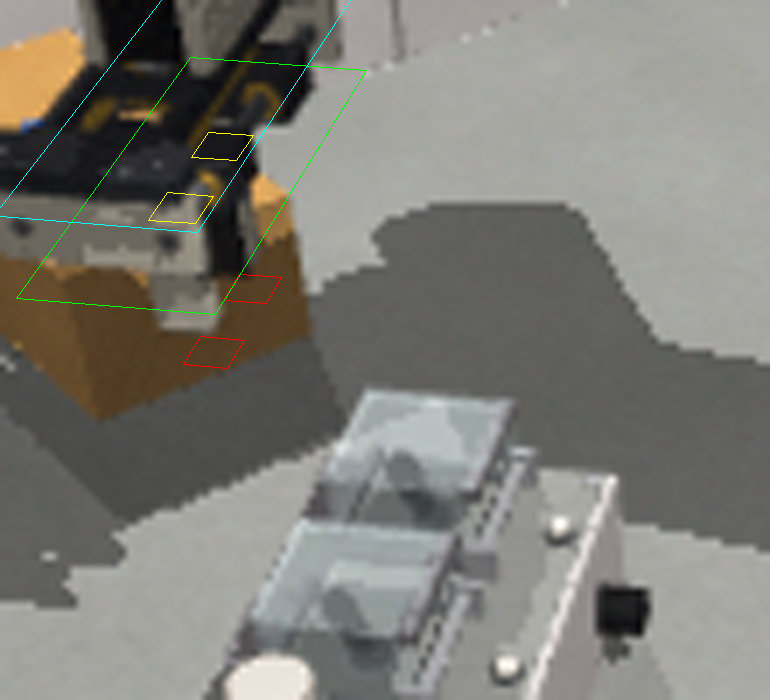

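Call:
apply_moves(
  series=[
    [0,0.0005,0.03,0,0.0],
    [0,0.0005,0.065,0,0.0],
    [0,0.0005,0.085,0,0.0],
    [0,0.0005,0.085,0,0.0],
    [0,0.0005,0.085,0,0.0],
  ],
)

```text
time_s: 11.47
tool_pos: [0.548, -0.4042, 0.0915]
ee_rot: [[-0.655, 0.756, -0.004], [0.756, 0.655, 0.001], [0.004, -0.002, -1.0]]
ft_force: [-0.1, 1.1, -0.0]
width: 0.001
```

```bash
python3 d.py .5504 -.406 .062 130.9; python3 v.py scene z17 130 60 240 160 7 0 ; python3 gr.py z17 130 60 240 160 7 pics/gr17.png .021;python3 d.py
```

```text
t 11.47 tcp [ 0.548  -0.4042  0.0915] xang 130.9 F [-0.0628  1.0808 -0.0353] w 0.001 q [-0.3501  0.4734 -0.1341 -0.0001 -0.9674 -2.0776]
box: front of axis 112.1 rear face 102.6 lateral 0.7
delta tool [-0.0031  0.0007  0.0295] turn 0.0006971635175432311
t 11.52 tcp [ 0.5492 -0.4049  0.0933] xang 130.92 F [ 0.678  -0.1178  0.9651] w 0.0005 q [-0.3501  0.4718 -0.1324  0.0004 -0.9671 -2.0776]
box: front of axis 113.4 rear face 103.9 lateral 0.1
```

View pics/gr17.png

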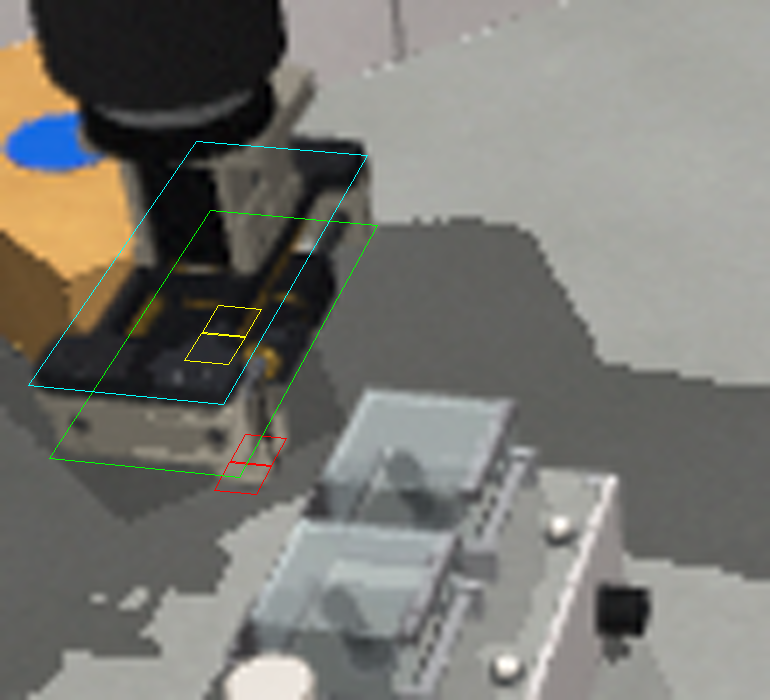

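Call:
apply_moves(
  series=[
    [0,0,0.012,0,0.0],
    [0,0,0.024,0,0.0],
    [0.004,0,0.03,0,0.0],
    [0.008,0,0.03,0,0.0],
    [0.01,0,0.03,0,0.0],
  ],
  grip_force=20,
)

```text
time_s: 11.93
tool_pos: [0.5418, -0.3967, 0.0619]
ee_rot: [[-0.654, 0.756, -0.001], [0.756, 0.654, 0.0], [0.001, -0.0, -1.0]]
ft_force: [-0.8, -0.9, -0.3]
width: 0.0001
```

Call:
apply_moves(
  series=[
    [0.003,0,0,0,0.0],
    [0.006,0,0,0,0.0],
    [0.009,0,0,0,0.0],
    [0.012,0,0,0,0.0],
    [0.012,0,0,0,0.0],
  ],
)

```text
time_s: 12.35
tool_pos: [0.5396, -0.393, 0.066]
ee_rot: [[-0.656, 0.755, 0.01], [0.755, 0.656, -0.009], [-0.014, 0.002, -1.0]]
ft_force: [7.7, -17.9, -1.0]
width: 0.0003
```

```bash
python3 d.py
```

```text
t 12.35 tcp [ 0.5396 -0.393   0.066 ] xang 131.0 F [  7.7004 -17.8932  -0.9835] w 0.0003 q [-0.3352  0.4711 -0.2098  0.0063 -0.8771 -2.0949]
box: front of axis 98.1 rear face 88.6 lateral -0.3
```

Call:
apply_moves(
  series=[
    [0.0005,0,-0.007,0,0.0],
    [0.0015,0,-0.014,0,0.0],
    [0.0028,0,-0.0205,0,0.0],
    [0.0047,0,-0.027,0,0.0],
    [0.007,0,-0.0335,0,0.0],
  ],
)

```text
time_s: 12.77
tool_pos: [0.5344, -0.3871, 0.0999]
ee_rot: [[-0.655, 0.755, 0.009], [0.755, 0.655, -0.008], [-0.012, 0.002, -1.0]]
ft_force: [4.2, -12.4, 4.1]
width: 0.0004
```

```bash
python3 d.py; python3 v.py scene z18 130 60 240 160 7 0
```

```text
t 12.77 tcp [ 0.5344 -0.3871  0.0999] xang 130.95 F [  4.1822 -12.412    4.113 ] w 0.0004 q [-0.3295  0.4264 -0.1939  0.0052 -0.9391 -2.1004]
box: front of axis 90.3 rear face 80.8 lateral -0.3
```

View pics/z18.png

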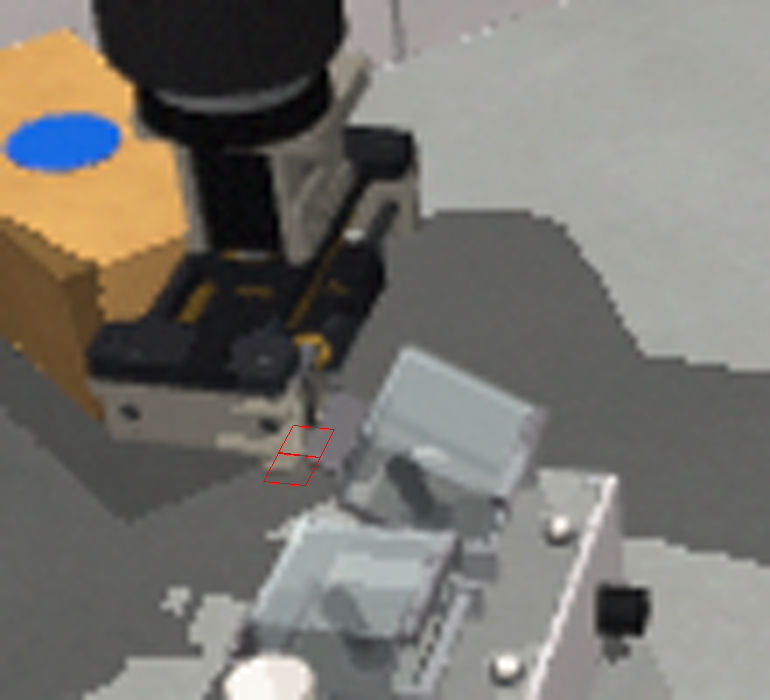

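Call:
apply_moves(
  series=[
    [0.0029,0,-0.006,0,0.0],
    [0.0063,0,-0.0118,0,0.0],
    [0.0102,0,-0.0172,0,0.0],
    [0.0146,0,-0.022,0,0.0],
    [0.0193,0,-0.0265,0,0.0],
  ],
)

```text
time_s: 13.23
tool_pos: [0.5216, -0.3722, 0.127]
ee_rot: [[-0.656, 0.755, 0.01], [0.755, 0.656, -0.008], [-0.012, 0.002, -1.0]]
ft_force: [4.6, -11.8, 9.4]
width: 0.0006
```

```bash
python3 d.py; python3 v.py scene z19 130 60 240 160 7 0
```

```text
t 13.23 tcp [ 0.5216 -0.3722  0.127 ] xang 130.97 F [  4.5708 -11.8451   9.4112] w 0.0006 q [-0.313   0.3721 -0.2104  0.0054 -0.9767 -2.1166]
box: front of axis 70.6 rear face 61.1 lateral -0.4
```

View pics/z19.png

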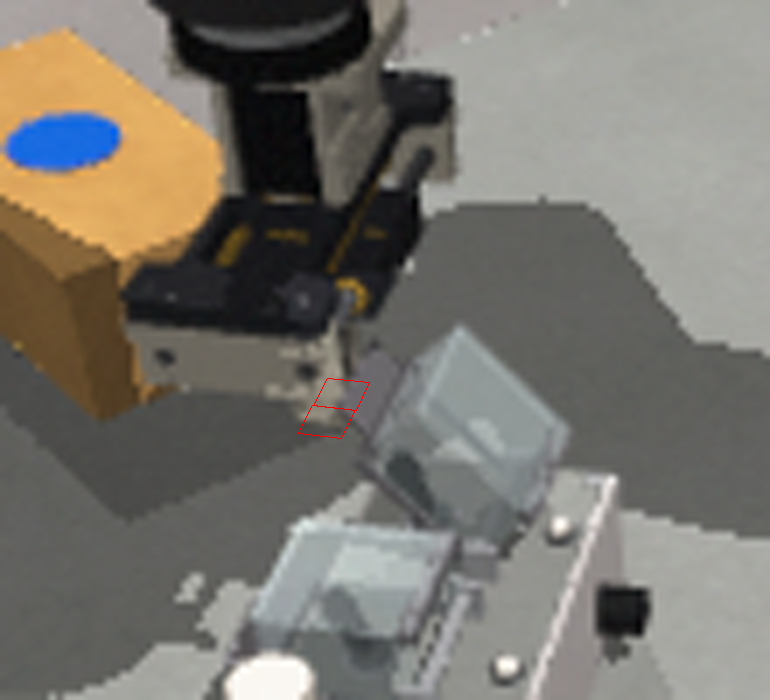

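Call:
apply_moves(
  series=[
    [0.005,0,-0.005,0,0.0],
    [0.01,0,-0.009,0,0.0],
    [0.015,0,-0.01,0,0.0],
    [0.02,0,-0.01,0,0.0],
    [0.025,0,-0.008,0,0.0],
  ],
)

```text
time_s: 13.7
tool_pos: [0.502, -0.3498, 0.1317]
ee_rot: [[-0.655, 0.756, 0.003], [0.756, 0.655, -0.002], [-0.003, 0.001, -1.0]]
ft_force: [2.1, -1.6, 2.9]
width: 0.0004
```

```bash
python3 d.py; python3 v.py scene z20 130 60 240 160 7 0
```

```text
t 13.7 tcp [ 0.502  -0.3498  0.1317] xang 130.89 F [ 2.0512 -1.5747  2.9388] w 0.0004 q [-0.2893  0.3295 -0.2618  0.0006 -0.9759 -2.139 ]
box: front of axis 40.8 rear face 31.3 lateral -0.3
```

View pics/z20.png

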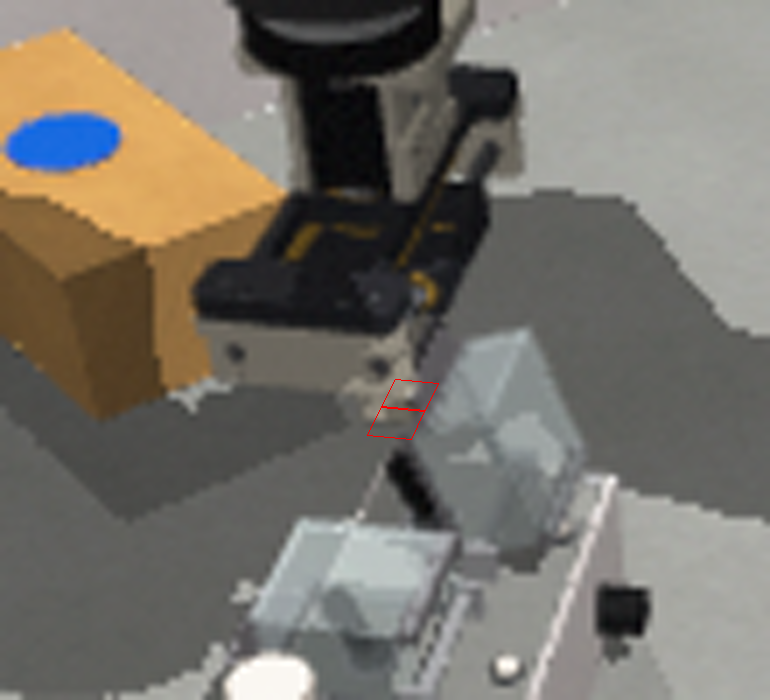

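Call:
apply_moves(
  series=[
    [0,0,0.005,0,0.0],
    [0,0,0.01,0,0.0],
    [0,0,0.016,0,0.0],
    [0,0,0.016,0,0.0],
    [0,0,0.016,0,0.0],
  ],
)

```text
time_s: 14.17
tool_pos: [0.5002, -0.349, 0.1126]
ee_rot: [[-0.654, 0.756, -0.003], [0.756, 0.654, 0.001], [0.003, -0.001, -1.0]]
ft_force: [0.7, -1.1, -0.7]
width: 0.0003
```

```bash
python3 d.py; python3 v.py scene z21 130 60 240 160 7 0
```

```text
t 14.17 tcp [ 0.5002 -0.349   0.1126] xang 130.86 F [ 0.7451 -1.1113 -0.7453] w 0.0003 q [-0.2896  0.3493 -0.2814 -0.0006 -0.9433 -2.1386]
box: front of axis 39.0 rear face 29.5 lateral 0.6
```

View pics/z21.png

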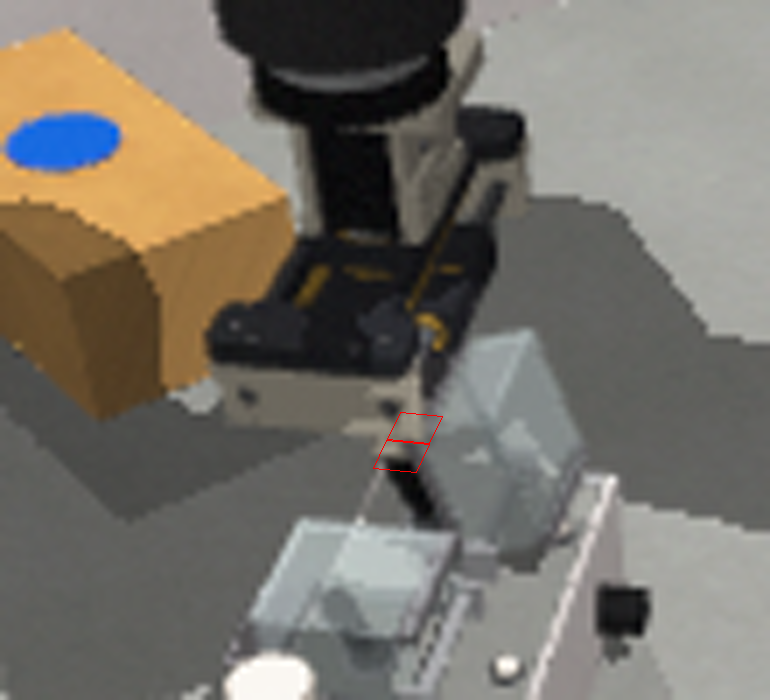

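Call:
apply_moves(
  series=[
    [-0.01,0,-0.001,0,0.0],
    [-0.02,0,-0.001,0,0.0],
    [-0.028,0,0.001,0,0.0],
    [-0.03,0,0.006,0,0.0],
    [-0.03,0,0.012,0,0.0],
  ],
)

```text
time_s: 14.63
tool_pos: [0.5252, -0.3759, 0.1045]
ee_rot: [[-0.655, 0.755, 0.007], [0.755, 0.655, -0.006], [-0.009, 0.002, -1.0]]
ft_force: [8.5, -10.9, 9.8]
width: 0.0003
```

Call:
apply_moves(
  series=[
    [0,0,0.001,0,0.0],
    [0,0,0.001,0,0.0],
    [0,0,0.001,0,0.0],
    [0,0,0.001,0,0.0],
    [0,0,0.001,0,0.0],
  ],
)

```text
time_s: 15.05
tool_pos: [0.5251, -0.3756, 0.1041]
ee_rot: [[-0.655, 0.755, 0.008], [0.755, 0.655, -0.006], [-0.01, 0.002, -1.0]]
ft_force: [6.4, -9.5, 6.8]
width: 0.0005
```

```bash
python3 d.py; python3 v.py scene z22 130 60 240 160 7 0
```

```text
t 15.05 tcp [ 0.5251 -0.3756  0.1041] xang 130.94 F [ 6.3756 -9.4874  6.7632] w 0.0005 q [-0.3174  0.4027 -0.2208  0.0037 -0.9379 -2.1118]
box: front of axis 75.5 rear face 66.0 lateral -0.8
```

View pics/z22.png

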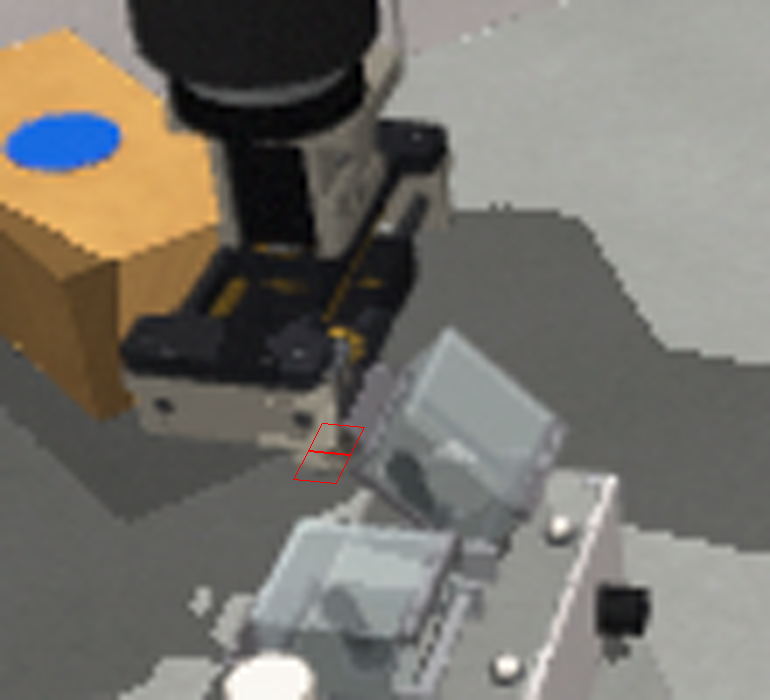

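Call:
apply_moves(
  series=[
    [0.002,0,-0.004,0,0.0],
    [0.005,0,-0.007,0,0.0],
    [0.007,0,-0.009,0,0.0],
    [0.008,0,-0.009,0,0.0],
    [0.008,0,-0.007,0,0.0],
  ],
)

```text
time_s: 15.52
tool_pos: [0.5182, -0.368, 0.1103]
ee_rot: [[-0.655, 0.756, 0.005], [0.756, 0.655, -0.003], [-0.006, 0.002, -1.0]]
ft_force: [3.5, -4.2, 3.7]
width: 0.0005
```

```bash
python3 d.py
```

```text
t 15.52 tcp [ 0.5182 -0.368   0.1103] xang 130.91 F [ 3.5287 -4.1654  3.7292] w 0.0005 q [-0.31    0.3841 -0.2338  0.0018 -0.947  -2.1187]
box: front of axis 65.2 rear face 55.7 lateral -0.6
```

Call:
apply_moves(
  series=[
    [0,0,0.003,0,0.0],
    [0,0,0.006,0,0.0],
    [0,0,0.009,0,0.0],
    [0,0,0.012,0,0.0],
    [0,0,0.014,0,0.0],
  ],
)

```text
time_s: 15.93
tool_pos: [0.5177, -0.3678, 0.0951]
ee_rot: [[-0.655, 0.756, 0.003], [0.756, 0.655, -0.002], [-0.004, 0.001, -1.0]]
ft_force: [2.6, -4.5, 3.8]
width: 0.0009
```

```bash
python3 d.py; python3 v.py scene z23 130 60 240 160 7 0
```

```text
t 15.93 tcp [ 0.5177 -0.3678  0.0951] xang 130.89 F [ 2.5524 -4.4608  3.8071] w 0.0009 q [-0.3101  0.3997 -0.2491  0.0015 -0.918  -2.1186]
box: front of axis 64.7 rear face 55.2 lateral -0.3
```

View pics/z23.png

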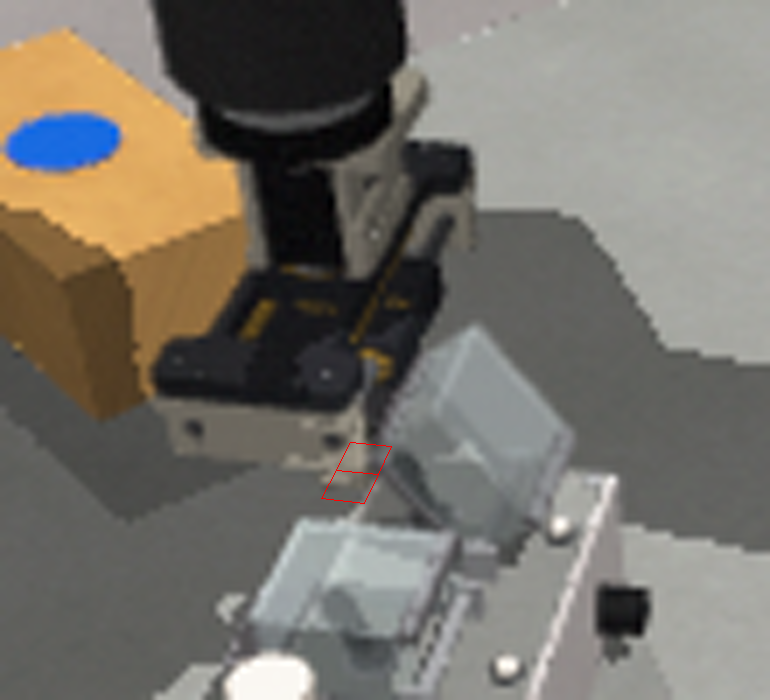

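Call:
apply_moves(
  series=[
    [0.005,0,-0.001,0,0.0],
    [0.01,0,-0.003,0,0.0],
    [0.014,0,-0.004,0,0.0],
    [0.018,0,-0.004,0,0.0],
    [0.02,0,-0.004,0,0.0],
  ],
)

```text
time_s: 16.4
tool_pos: [0.5052, -0.3531, 0.1008]
ee_rot: [[-0.655, 0.755, 0.005], [0.755, 0.655, -0.004], [-0.007, 0.001, -1.0]]
ft_force: [3.2, -7.8, 14.7]
width: 0.0008
```

```bash
python3 d.py; python3 v.py scene z24 130 60 240 160 7 0
```

```text
t 16.4 tcp [ 0.5052 -0.3531  0.1008] xang 130.94 F [ 3.2182 -7.8146 14.693 ] w 0.0008 q [-0.2921  0.3654 -0.2893  0.0031 -0.9097 -2.1368]
box: front of axis 45.5 rear face 36.0 lateral -0.4
```

View pics/z24.png

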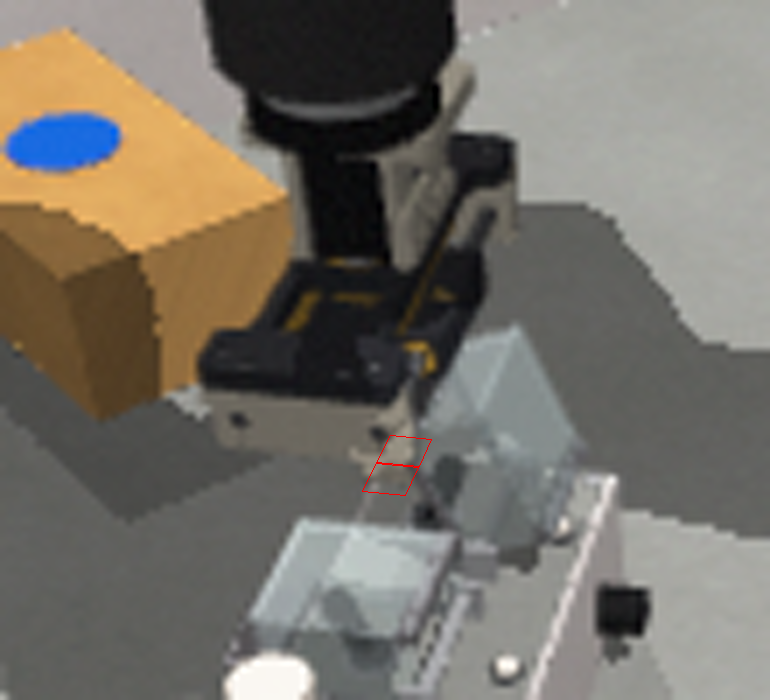

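Call:
apply_moves(
  series=[
    [-0.012,0,0,0,0.0],
    [-0.026,0,0,0,0.0],
    [-0.045,0,0,0,0.0],
    [-0.065,0,0,0,0.0],
    [-0.085,0,0,0,0.0],
  ],
)

```text
time_s: 16.87
tool_pos: [0.558, -0.4156, 0.0974]
ee_rot: [[-0.654, 0.756, -0.002], [0.756, 0.654, 0.001], [0.002, -0.0, -1.0]]
ft_force: [1.1, 0.4, -0.4]
width: 0.0005
```

```bash
python3 d.py; python3 v.py scene z25 130 60 240 160 7 0
```

```text
t 16.87 tcp [ 0.558  -0.4156  0.0974] xang 130.86 F [ 1.1006  0.3786 -0.44  ] w 0.0005 q [-0.3612  0.4882 -0.0932 -0.0007 -0.9913 -2.0669]
box: front of axis 127.2 rear face 117.7 lateral 0.5
```

View pics/z25.png

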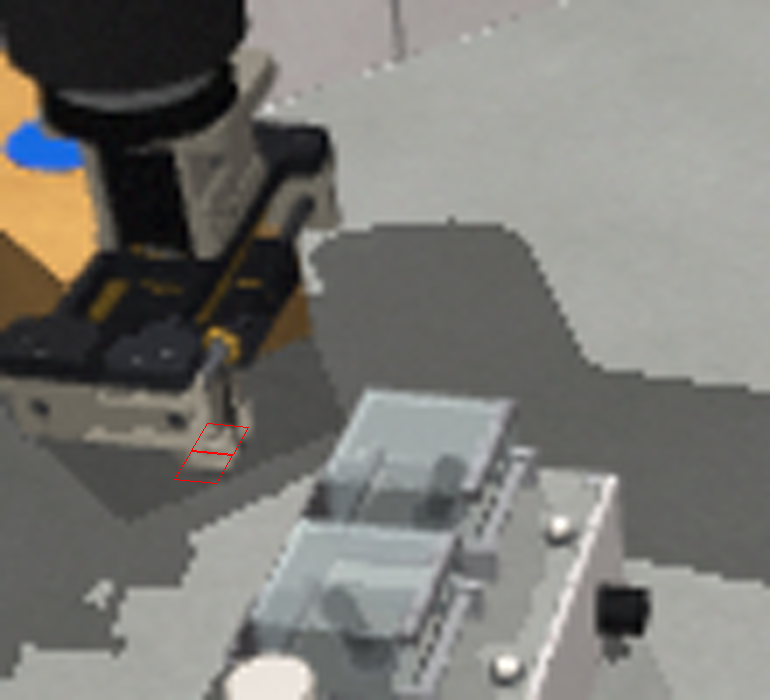

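Call:
apply_moves(
  series=[
    [0,0,-0.04,0,0.05],
    [0,0,-0.08,-6,0.05],
    [0.02,0.014,-0.11,-12,0.05],
    [0.05,0.034,-0.125,-18,0.05],
    [0.083,0.057,-0.135,-24,0.05],
  ],
)

```text
time_s: 17.33
tool_pos: [0.5468, -0.3154, 0.2347]
ee_rot: [[-0.907, 0.422, 0.001], [0.422, 0.907, -0.0], [-0.001, 0.0, -1.0]]
ft_force: [0.7, 1.1, 0.5]
width: 0.0284
```

```bash
python3 d.py .4755 .297 .24 190
```

```text
t 17.33 tcp [ 0.5468 -0.3154  0.2347] xang 155.03 F [0.7476 1.1143 0.4848] w 0.0284 q [-0.2144  0.2817 -0.0798  0.0001 -1.2078 -1.7923]
box: front of axis 44.2 rear face 34.7 lateral -56.7
delta tool [ 0.3232  0.525  -0.0057] turn -34.97077624525997
```

Call:
apply_moves(
  series=[
    [0.021,0.034,-0.006,-7,0.05],
    [0.042,0.068,-0.006,-14,0.05],
    [0.063,0.102,-0.006,-21,0.05],
    [0.084,0.136,-0.006,-28,0.05],
    [0.105,0.17,-0.006,-35,0.05],
  ],
)

```text
time_s: 17.75
tool_pos: [0.5227, -0.1149, 0.2386]
ee_rot: [[-0.984, -0.177, -0.001], [-0.177, 0.984, 0.0], [0.001, 0.001, -1.0]]
ft_force: [0.6, -0.2, -0.1]
width: 0.0496
```

```bash
python3 d.py .4755 .297 .24 190
```

```text
t 17.75 tcp [ 0.5227 -0.1149  0.2386] xang -169.81 F [ 0.5727 -0.1875 -0.0563] w 0.0496 q [ 0.1496  0.1212 -0.2756 -0.0007 -1.1753 -1.5423]
box: front of axis -123.2 rear face -132.7 lateral -169.7
delta tool [-0.0264  0.4138 -0.0011] turn 0.18966747277193008
```

Call:
apply_moves(
  series=[
    [-0.002,0.04,0,0,0.05],
    [-0.004,0.08,0,0,0.05],
    [-0.007,0.12,0,0,0.05],
    [-0.01,0.16,0,0,0.05],
    [-0.012,0.2,0,0,0.05],
  ],
)

```text
time_s: 18.17
tool_pos: [0.5003, 0.0841, 0.2388]
ee_rot: [[-0.985, -0.171, -0.001], [-0.171, 0.985, -0.0], [0.001, 0.0, -1.0]]
ft_force: [1.1, 0.6, 0.7]
width: 0.0502
```

Call:
apply_moves(
  series=[
    [-0.002,0.04,0,0,0.05],
    [-0.004,0.08,0,0,0.05],
    [-0.007,0.12,0,0,0.05],
    [-0.01,0.16,0,0,0.05],
    [-0.012,0.2,0,0,0.05],
  ],
)

```text
time_s: 18.58
tool_pos: [0.4779, 0.2831, 0.2387]
ee_rot: [[-0.985, -0.171, -0.001], [-0.171, 0.985, -0.001], [0.001, -0.0, -1.0]]
ft_force: [-0.0, -0.0, -0.5]
width: 0.0499
```

```bash
python3 d.py .4755 .297 .24 190
```

```text
t 18.58 tcp [0.4779 0.2831 0.2387] xang -170.13 F [-0.0204 -0.0268 -0.4763] w 0.0499 q [ 0.887   0.1555 -0.2346 -0.0006 -1.182  -2.2853]
box: front of axis -453.4 rear face -462.9 lateral -396.6
delta tool [ 0.      0.0141 -0.0013] turn -0.12934112641255524
```

Call:
apply_moves(
  series=[
    [0,0.014,0,0,0.05],
    [0,0.014,0.02,0,0.05],
    [0,0.014,0.05,0,0.05],
    [0,0.014,0.05,0,0.05],
    [0,0.014,0.05,0,0.05],
  ],
)

```text
time_s: 19.0
tool_pos: [0.4757, 0.2942, 0.1878]
ee_rot: [[-0.985, -0.171, -0.003], [-0.171, 0.985, -0.004], [0.004, -0.003, -1.0]]
ft_force: [0.5, -0.5, 0.7]
width: 0.0501
```

```bash
python3 d.py .4755 .297 .11 190; python3 v.py scene z26 290 150 430 310 4 0; python3 d.py .4755 .297 .11 190; python3 v.py top t26 50 170 200 300 5 0
```

```text
t 19.0 tcp [0.4757 0.2942 0.1878] xang -170.13 F [ 0.5332 -0.4732  0.7349] w 0.0501 q [ 0.9037  0.2015 -0.2986 -0.0003 -1.0755 -2.3021]
box: front of axis -463.2 rear face -472.7 lateral -402.1
delta tool [-0.0006  0.0031  0.0778] turn -0.1327682821668077
t 19.05 tcp [0.4767 0.2949 0.1895] xang -170.13 F [ 1.394  -0.4455 -0.0713] w 0.0503 q [ 0.9034  0.2002 -0.2966  0.0004 -1.0756 -2.3022]
box: front of axis -463.1 rear face -472.6 lateral -403.4
delta tool [0.0008 0.0024 0.0795] turn -0.1307285408511234
```

View pics/z26.png

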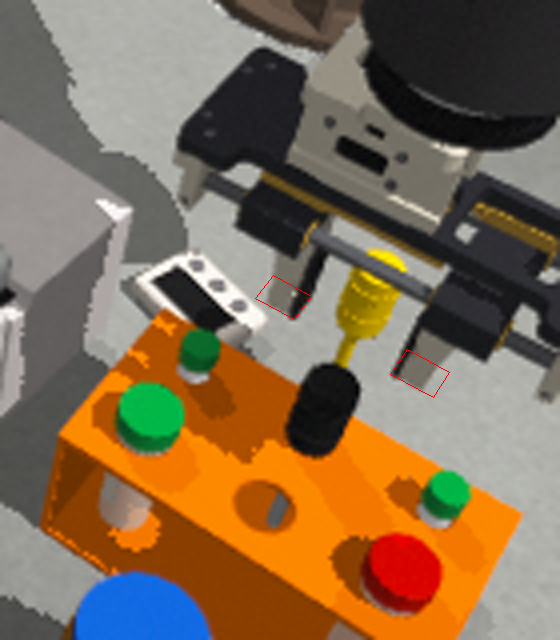

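View pics/t26.png

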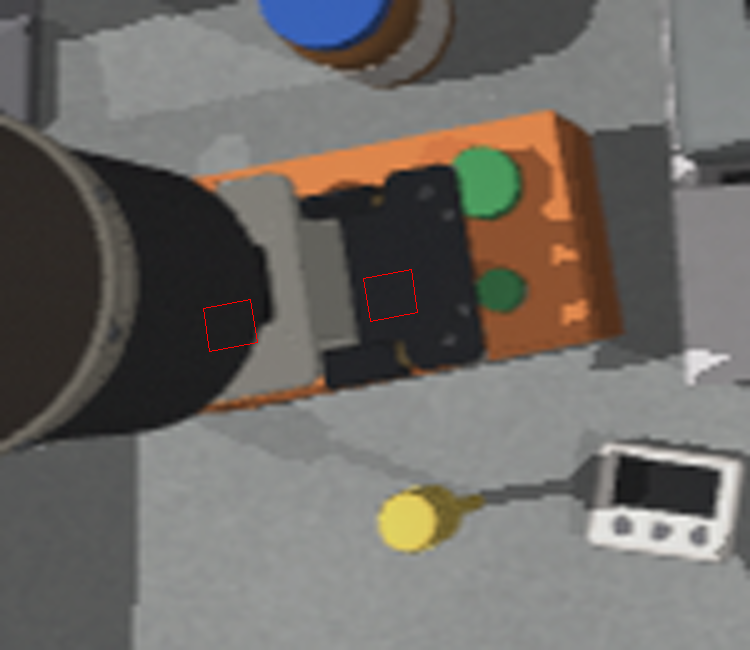

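Call:
apply_moves(
  series=[
    [0,0.0015,0.015,0,0.05],
    [0,0.0025,0.035,0,0.05],
    [0,0.0025,0.055,0,0.05],
    [0,0.0025,0.07,0,0.05],
    [0,0.0025,0.079,0,0.05],
  ],
)

```text
time_s: 19.52
tool_pos: [0.4765, 0.2976, 0.1102]
ee_rot: [[-0.985, -0.171, 0.0], [-0.171, 0.985, 0.0], [-0.0, 0.0, -1.0]]
ft_force: [-0.6, 0.0, 0.3]
width: 0.0501
```

```bash
python3 d.py .4755 .297 .11 190; python3 v.py scene z27 290 150 430 310 4 0
```

```text
t 19.52 tcp [0.4765 0.2976 0.1102] xang -170.16 F [-0.6122  0.0418  0.2679] w 0.0501 q [ 0.9066  0.2785 -0.3945 -0.     -0.8973 -2.3057]
box: front of axis -465.3 rear face -474.8 lateral -405.0
delta tool [ 0.0011 -0.0004  0.0002] turn -0.16384384191565005
```

View pics/z27.png

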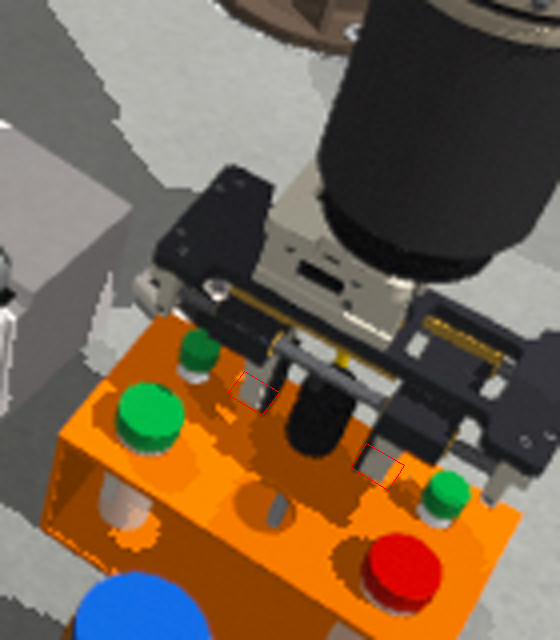

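Call:
apply_moves(
  series=[
    [0,0,0,0,0.02],
    [0,0,0,0,0.02],
    [0,0,0,0,0.02],
    [0,0,0,0,0.02],
    [0,0,0,0,0.02],
  ],
  grip_force=35,
)

```text
time_s: 19.98
tool_pos: [0.4767, 0.2982, 0.1113]
ee_rot: [[-0.985, -0.172, 0.001], [-0.172, 0.985, 0.001], [-0.002, 0.001, -1.0]]
ft_force: [0.1, 0.4, 5.0]
width: 0.0275
```

```bash
python3 d.py
```

```text
t 19.98 tcp [0.4767 0.2982 0.1113] xang -170.11 F [0.0551 0.3528 4.9737] w 0.0275 q [ 0.9073  0.2772 -0.3935  0.0004 -0.8983 -2.3057]
box: front of axis -465.6 rear face -475.1 lateral -405.6
```

Call:
apply_moves(
  series=[
    [0,0,-0.015,0,0.02],
    [0,0,-0.04,0,0.02],
    [0,0,-0.075,0,0.02],
    [0,0,-0.11,0,0.02],
    [0,0,-0.145,0,0.02],
  ],
)

```text
time_s: 20.4
tool_pos: [0.4759, 0.2974, 0.2569]
ee_rot: [[-0.985, -0.172, -0.0], [-0.172, 0.985, -0.0], [0.0, -0.0, -1.0]]
ft_force: [0.8, 1.6, -1.5]
width: 0.0272
```

```bash
python3 d.py .4994 .0382 .256 184.5; python3 v.py scene z28 290 110 430 270 4 0;python3 d.py .4994 .0382 .256 184.5
```

```text
t 20.4 tcp [0.4759 0.2974 0.2569] xang -170.12 F [ 0.8164  1.584  -1.5   ] w 0.0272 q [ 0.9074  0.1531 -0.1955 -0.0001 -1.2224 -2.3058]
box: front of axis -465.6 rear face -475.1 lateral -404.4
delta tool [ 0.0213 -0.2594  0.001 ] turn 5.375923349625282
t 20.45 tcp [0.4788 0.2992 0.265 ] xang -170.06 F [2.9071 2.3436 7.9818] w 0.0276 q [ 0.9074  0.1475 -0.1853  0.0033 -1.228  -2.3058]
box: front of axis -465.0 rear face -474.5 lateral -407.8
delta tool [ 0.0248 -0.2607  0.0076] turn 5.4365826918951825
```

View pics/z28.png

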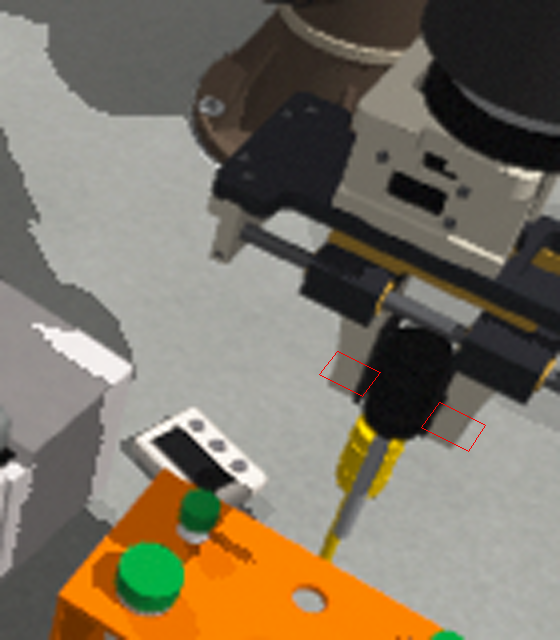

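Call:
apply_moves(
  series=[
    [0.003,-0.04,0,1,0.02],
    [0.006,-0.08,0,2,0.02],
    [0.01,-0.12,0,3,0.02],
    [0.013,-0.16,0,4,0.02],
    [0.017,-0.2,0,5.4,0.02],
  ],
)

```text
time_s: 20.87
tool_pos: [0.4934, 0.0962, 0.2554]
ee_rot: [[-0.997, -0.078, 0.001], [-0.078, 0.997, 0.001], [-0.001, 0.0, -1.0]]
ft_force: [0.7, -1.0, -1.1]
width: 0.0273
```

```bash
python3 d.py .4994 .0382 .25 184.5
python3 - <<'E'
from h import *
s=load('z28'); u,v=(310.5)/4-.5+290,(600.5)/4-.5+110
print('rack hole S z.1',at(s,u,v,.1))
E
```

```text
t 20.87 tcp [0.4934 0.0962 0.2554] xang -175.52 F [ 0.6784 -1.0497 -1.1065] w 0.0273 q [ 0.584   0.0525 -0.314  -0.0001 -1.2035 -2.0766]
box: front of axis -302.0 rear face -311.5 lateral -285.9
delta tool [-0.0015 -0.0583  0.0054] turn -0.021774764167048488
rack hole S z.1 [0.47674873 0.29757419 0.1       ]
```

Call:
apply_moves(
  series=[
    [-0.001,-0.035,0,0,0.02],
    [-0.0015,-0.058,0,0,0.02],
    [-0.0015,-0.058,0.004,0,0.02],
    [-0.0015,-0.058,0.006,0,0.02],
    [-0.0015,-0.058,0.006,0,0.02],
  ],
)

```text
time_s: 21.28
tool_pos: [0.4994, 0.0401, 0.2487]
ee_rot: [[-0.997, -0.077, -0.001], [-0.077, 0.997, 0.0], [0.001, 0.0, -1.0]]
ft_force: [-0.3, 0.7, -1.2]
width: 0.0274
```

```bash
python3 d.py .4994 .0382 .24 184.5; python3 v.py scene z29 220 110 340 230 6 0;python3 d.py .4994 .0382 .24 184.5; python3 v.py top t29 180 150 280 260 6 0
```

```text
t 21.28 tcp [0.4994 0.0401 0.2487] xang -175.57 F [-0.3252  0.6852 -1.1588] w 0.0274 q [ 0.4727  0.0548 -0.327  -0.0004 -1.1895 -1.9659]
box: front of axis -255.6 rear face -265.1 lateral -253.7
delta tool [ 0.0002 -0.0019  0.0087] turn -0.06727576521257106
t 21.33 tcp [0.4996 0.0406 0.2489] xang -175.51 F [-0.0283  0.8934 -0.9912] w 0.0276 q [ 0.4735  0.0549 -0.3265 -0.0002 -1.1899 -1.9659]
box: front of axis -255.9 rear face -265.4 lateral -254.1
delta tool [ 0.0004 -0.0023  0.0089] turn -0.013931105771689545
```

View pics/z29.png

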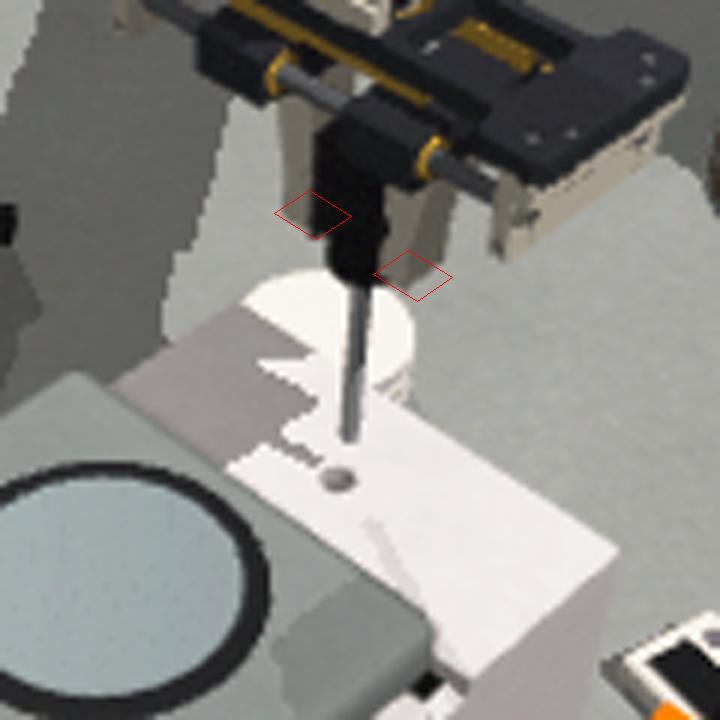

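View pics/t29.png

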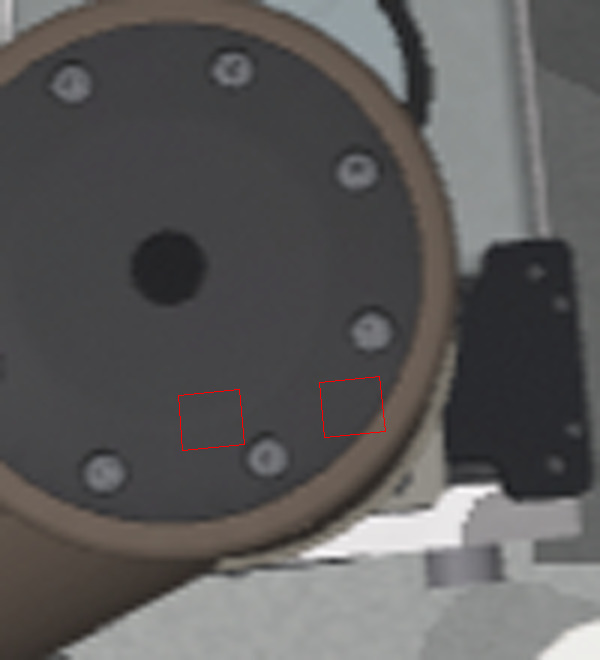

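Run:
```python
from h import *
s=load('z29'); C=lambda u,v:((u+.5)/6-.5+220,(v+.5)/6-.5+110)
for z in(.146,.150): 
    print('tip',at(s,*C(348,438),z))
print('hole',at(s,*C(338,479),.125))
# vertical line through tip
p=at(s,*C(348,438),.148)
for dz in(0,.05,.09): print((proj(s,p+[0,0,dz])-[220,110]+.5)*6-.5)
```

```text
tip [0.49553865 0.0377821  0.146     ]
tip [0.49851839 0.04057061 0.15      ]
hole [0.49932145 0.03768307 0.125     ]
[348. 438.]
[355.77845783 344.39105049]
[362.52657342 263.18163533]
```

Call:
apply_moves(
  series=[
    [-0.001,-0.002,0.005,0,0.02],
    [-0.001,-0.002,0.012,0,0.02],
    [-0.001,-0.002,0.017,0,0.02],
    [-0.001,-0.002,0.017,0,0.02],
    [-0.001,-0.002,0.017,0,0.02],
  ],
)

```text
time_s: 21.8
tool_pos: [0.5006, 0.0383, 0.2316]
ee_rot: [[-0.997, -0.078, -0.001], [-0.078, 0.997, -0.001], [0.001, -0.001, -1.0]]
ft_force: [0.4, -0.8, -1.1]
width: 0.0274
```

```bash
python3 d.py .4994 .0382 .16 184.5; python3 v.py scene z30 250 150 310 205 12 0;python3 d.py
```

```text
t 21.8 tcp [0.5006 0.0383 0.2316] xang -175.5 F [ 0.3887 -0.7776 -1.114 ] w 0.0274 q [ 0.4683  0.0688 -0.352   0.     -1.1513 -1.9605]
box: front of axis -253.4 rear face -262.9 lateral -253.4
delta tool [0.0012 0.0001 0.0716] turn 0.001378068676899602
t 21.85 tcp [0.5009 0.0383 0.232 ] xang -175.5 F [ 0.2532  0.5116 -1.879 ] w 0.0272 q [ 0.4682  0.0684 -0.3514  0.0002 -1.1514 -1.9605]
box: front of axis -253.3 rear face -262.8 lateral -253.6
```

View pics/z30.png

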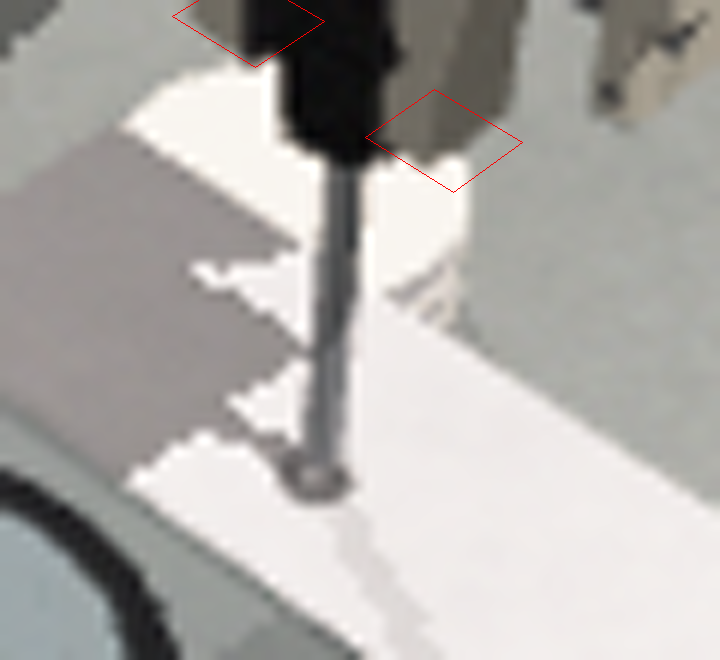

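Run:
```python
from h import *
s=load('z30'); f=lambda P:(proj(s,P)-[250,150]+.5)*12-.5
print('tip pred no offset',f([.5006,.0383,.1306]),'tip off',f([.4986,.0375,.1306]),'hole',f([.4993,.0377,.125]),'hole center px->',at(s,(315.5)/12-.5+250,(479.5)/12-.5+150,.125))
```

```text
tip pred no offset [315.53901644 463.7122196 ] tip off [320.02276546 456.97908677] hole [316.63438024 478.49662682] hole center px-> [0.49965086 0.03758934 0.125     ]
```

Call:
apply_moves(
  series=[
    [0.0005,0,0.004,0,0.02],
    [0.0005,0,0.008,0,0.02],
    [0.0005,0,0.012,0,0.02],
    [0.0005,0,0.016,0,0.02],
    [0.0005,0,0.018,0,0.02],
  ],
)

```text
time_s: 22.27
tool_pos: [0.5001, 0.038, 0.2134]
ee_rot: [[-0.997, -0.078, -0.001], [-0.078, 0.997, -0.0], [0.001, -0.0, -1.0]]
ft_force: [0.0, -0.5, -1.6]
width: 0.0275
```

```bash
python3 d.py; python3 v.py scene z31 250 150 310 205 12 0;python3 d.py
```

```text
t 22.27 tcp [0.5001 0.038  0.2134] xang -175.53 F [ 0.0323 -0.5131 -1.5967] w 0.0275 q [ 0.4681  0.0815 -0.3813 -0.0002 -1.1089 -1.9609]
box: front of axis -253.6 rear face -263.1 lateral -252.8
t 22.32 tcp [0.5    0.038  0.2132] xang -175.54 F [-0.1738  0.1504 -1.488 ] w 0.0273 q [ 0.4682  0.0816 -0.3814 -0.0002 -1.1089 -1.9609]
box: front of axis -253.6 rear face -263.1 lateral -252.8
```

View pics/z31.png

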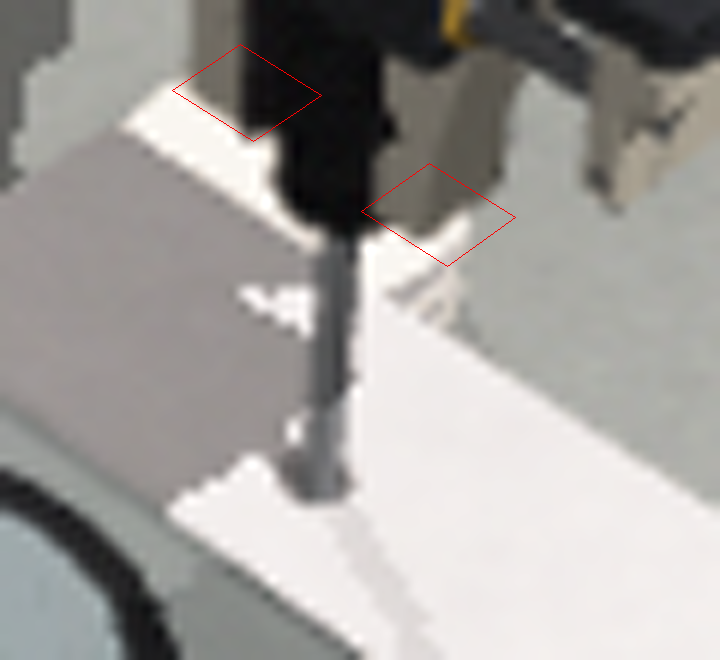

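Call:
apply_moves(
  series=[
    [0,0,0.006,0,0.02],
    [0,0,0.012,0,0.02],
    [0,0,0.018,0,0.02],
    [0,0,0.024,0,0.02],
    [0,0,0.028,0,0.02],
  ],
)

```text
time_s: 22.73
tool_pos: [0.5001, 0.038, 0.1851]
ee_rot: [[-0.997, -0.078, -0.001], [-0.078, 0.997, -0.0], [0.001, -0.0, -1.0]]
ft_force: [-1.0, 0.4, 0.6]
width: 0.0274
```

Call:
apply_moves(
  series=[
    [0,0,0.004,0,0.02],
    [0,0,0.008,0,0.02],
    [0,0,0.011,0,0.02],
    [0,0,0.014,0,0.02],
    [0,0,0.015,0,0.02],
  ],
)

```text
time_s: 23.15
tool_pos: [0.5009, 0.0382, 0.1711]
ee_rot: [[-0.997, -0.078, 0.001], [-0.078, 0.997, -0.0], [-0.001, -0.0, -1.0]]
ft_force: [-0.0, -0.4, 2.6]
width: 0.0275
```

```bash
python3 d.py; python3 v.py scene z32 170 110 330 300 4 0;python3 d.py
```

```text
t 23.15 tcp [0.5009 0.0382 0.1711] xang -175.51 F [-0.0376 -0.4343  2.6081] w 0.0275 q [ 0.4682  0.1193 -0.4428  0.0005 -1.0079 -1.9609]
box: front of axis -253.2 rear face -262.7 lateral -253.5
t 23.2 tcp [0.5009 0.0382 0.1711] xang -175.52 F [ 0.0364 -0.3178  3.7521] w 0.0275 q [ 0.4682  0.1193 -0.4426  0.0005 -1.0082 -1.9609]
box: front of axis -253.2 rear face -262.7 lateral -253.5
```

View pics/z32.png

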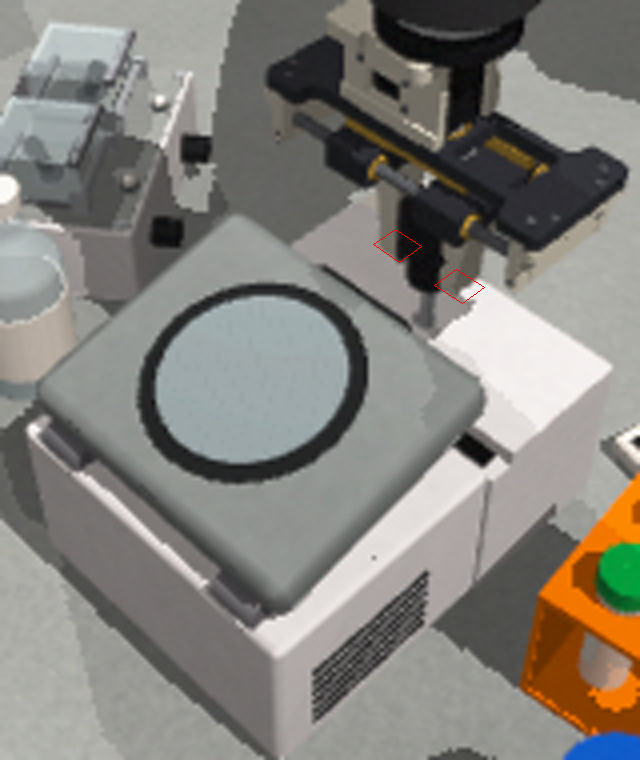

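Call:
apply_moves(
  series=[
    [0,0,0.002,0,0.02],
    [0,0,0.003,0,0.02],
    [0,0,0.004,0,0.02],
    [0,0,0.004,0,0.02],
    [0,0,0.004,0,0.02],
  ],
)

```text
time_s: 23.62
tool_pos: [0.5009, 0.0383, 0.1674]
ee_rot: [[-0.997, -0.078, 0.001], [-0.078, 0.997, 0.0], [-0.001, 0.0, -1.0]]
ft_force: [1.2, -0.7, 3.5]
width: 0.0274
```

```bash
python3 d.py; python3 v.py scene z33 170 110 330 300 4 0
```

```text
t 23.62 tcp [0.5009 0.0383 0.1674] xang -175.52 F [ 1.2361 -0.7376  3.5165] w 0.0274 q [ 0.4682  0.1228 -0.4478  0.0003 -0.9992 -1.961 ]
box: front of axis -253.3 rear face -262.8 lateral -253.5
```

View pics/z33.png

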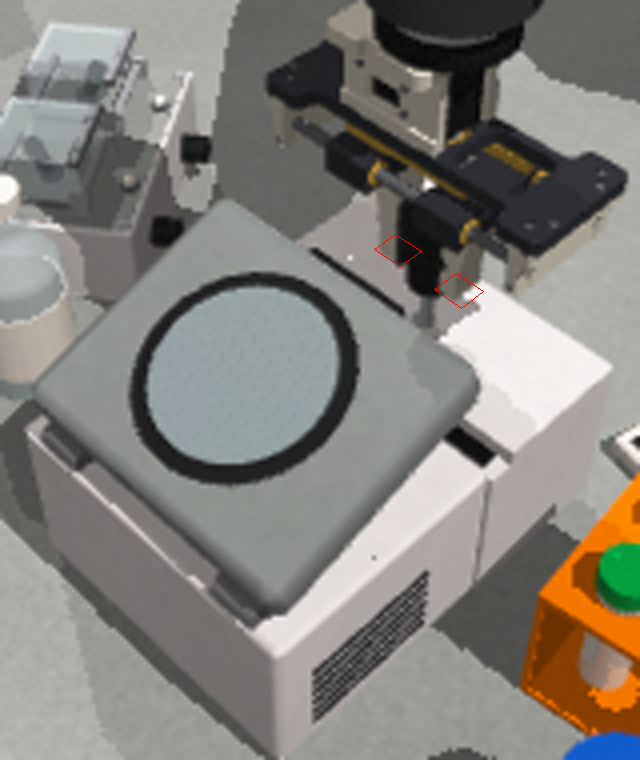

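Call:
apply_moves(
  series=[
    [0,0,-0.01,0,0.02],
    [0,0,-0.03,0,0.02],
    [0,0,-0.05,0,0.02],
    [0,0,-0.075,0,0.02],
    [0,0,-0.095,0,0.02],
  ],
)

```text
time_s: 24.08
tool_pos: [0.4998, 0.0381, 0.2637]
ee_rot: [[-0.997, -0.078, -0.001], [-0.078, 0.997, 0.0], [0.001, 0.0, -1.0]]
ft_force: [0.9, 0.2, -0.0]
width: 0.0272
```

```bash
python3 d.py .4767 .298 .258 190; python3 v.py scene z34 170 110 330 300 4 0
```

```text
t 24.08 tcp [0.4998 0.0381 0.2637] xang -175.53 F [ 0.8816  0.1995 -0.0494] w 0.0272 q [ 0.4684  0.046  -0.3017 -0.0005 -1.224  -1.9609]
box: front of axis -253.9 rear face -263.4 lateral -252.6
delta tool [0.0027 0.2609 0.0057] turn -5.527970743919639
```

View pics/z34.png

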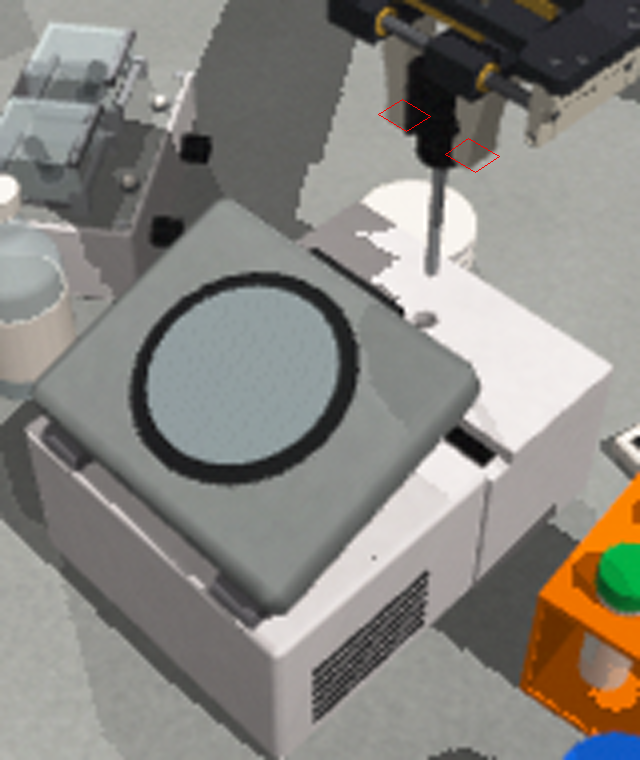

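Call:
apply_moves(
  series=[
    [0,0.04,0,-1,0.02],
    [0.001,0.08,0,-2,0.02],
    [0.001,0.12,0,-3.5,0.02],
    [0.002,0.16,0,-5,0.02],
    [0.002,0.2,0,-5.5,0.02],
  ],
)

```text
time_s: 24.55
tool_pos: [0.4815, 0.2388, 0.2622]
ee_rot: [[-0.985, -0.174, -0.001], [-0.174, 0.985, -0.0], [0.001, 0.0, -1.0]]
ft_force: [1.6, -1.3, -0.4]
width: 0.0275
```

```bash
python3 d.py .4767 .298 .258 190
```

```text
t 24.55 tcp [0.4815 0.2388 0.2622] xang -169.96 F [ 1.5735 -1.3271 -0.3976] w 0.0275 q [ 0.8247  0.1101 -0.2339 -0.0009 -1.2276 -2.2201]
box: front of axis -417.6 rear face -427.1 lateral -370.3
delta tool [-0.0056  0.0591  0.0042] turn 0.03504751393211336
```

Call:
apply_moves(
  series=[
    [-0.004,0.038,0,0,0.02],
    [-0.0055,0.059,0,0,0.02],
    [-0.0055,0.059,0.01,0,0.02],
    [-0.0055,0.059,0.03,0,0.02],
    [-0.0055,0.059,0.038,0,0.02],
  ],
)

```text
time_s: 24.97
tool_pos: [0.4763, 0.2959, 0.2214]
ee_rot: [[-0.985, -0.174, -0.004], [-0.174, 0.985, -0.002], [0.004, -0.002, -1.0]]
ft_force: [-0.2, -1.3, -1.9]
width: 0.0276
```

```bash
python3 d.py .4767 .298 .215 190; python3 v.py scene z35 320 190 420 300 6 0; python3 d.py .4767 .298 .215 190
```

```text
t 24.97 tcp [0.4763 0.2959 0.2214] xang -170.0 F [-0.1881 -1.3489 -1.9125] w 0.0276 q [ 0.9039  0.1778 -0.2471 -0.0017 -1.1499 -2.2995]
box: front of axis -464.1 rear face -473.6 lateral -403.7
delta tool [-0.0008  0.002   0.0064] turn -0.004986666358320235
t 25.02 tcp [0.4761 0.2951 0.2206] xang -170.05 F [-0.2246 -1.0038 -3.2002] w 0.0273 q [ 0.9032  0.1785 -0.2483 -0.0018 -1.1497 -2.2996]
box: front of axis -463.7 rear face -473.2 lateral -403.1
delta tool [-0.0011  0.0027  0.0056] turn -0.048242352575755376
```

View pics/z35.png

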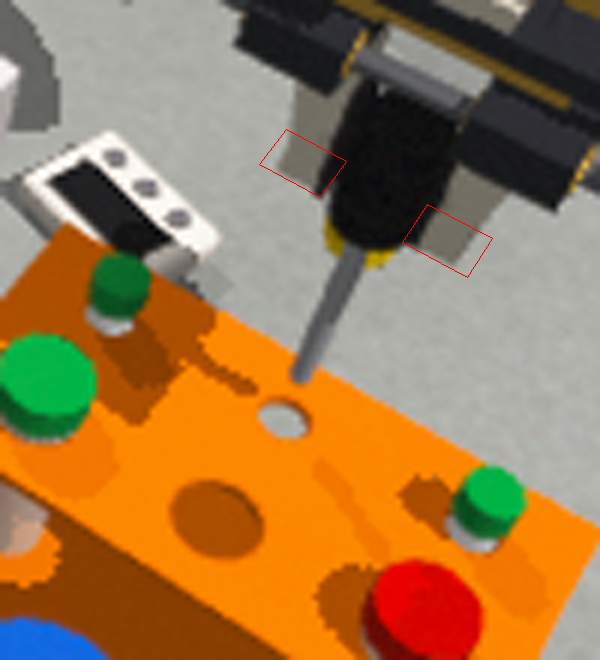

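Run:
```python
from h import *
s=load('z35'); C=lambda u,v:((u+.5)/6-.5+320,(v+.5)/6-.5+190)
print('tip',at(s,*C(299,379),.1204),'hole',at(s,*C(285,420),.1))
```

```text
tip [0.47392826 0.29527172 0.1204    ] hole [0.47673088 0.29745377 0.1       ]
```

Call:
apply_moves(
  series=[
    [-0.002,0.0024,0,0,0.02],
    [-0.002,0.0024,0.006,0,0.02],
    [-0.002,0.0024,0.014,0,0.02],
    [-0.002,0.0024,0.022,0,0.02],
    [-0.002,0.0024,0.03,0,0.02],
  ],
)

```text
time_s: 25.43
tool_pos: [0.4796, 0.2989, 0.1936]
ee_rot: [[-0.985, -0.173, 0.0], [-0.173, 0.985, 0.0], [-0.0, 0.0, -1.0]]
ft_force: [-0.5, -0.0, -0.5]
width: 0.0275
```

```bash
python3 d.py .4767 .298 .12 190; python3 v.py scene z36 320 190 420 300 6 0
```

```text
t 25.43 tcp [0.4796 0.2989 0.1936] xang -170.05 F [-0.5324 -0.0426 -0.5424] w 0.0275 q [ 0.9035  0.2033 -0.2822 -0.0002 -1.085  -2.3006]
box: front of axis -464.3 rear face -473.8 lateral -408.2
delta tool [ 0.003  -0.0004  0.0736] turn -0.0523087395275752
```

View pics/z36.png

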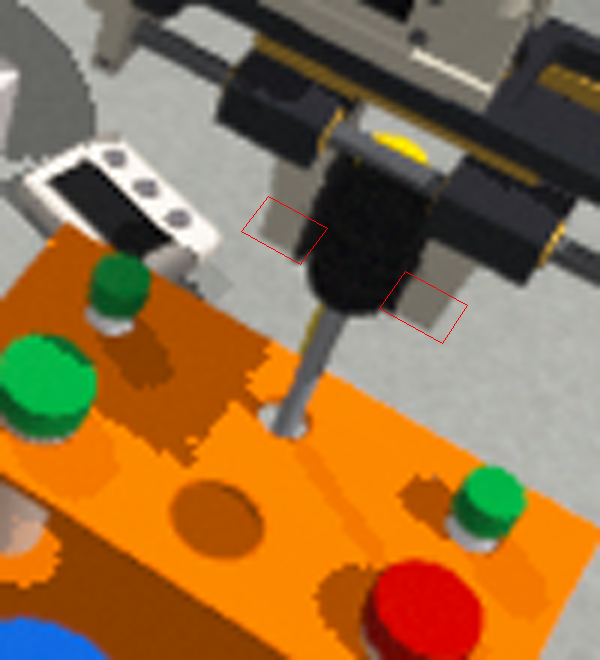

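Call:
apply_moves(
  series=[
    [0.001,0,0.008,0,0.02],
    [0.002,0,0.018,0,0.02],
    [0.002,0,0.03,0,0.02],
    [0.002,0,0.042,0,0.02],
    [0.002,0,0.055,0,0.02],
  ],
)

```text
time_s: 25.9
tool_pos: [0.4775, 0.2988, 0.1383]
ee_rot: [[-0.985, -0.173, 0.0], [-0.173, 0.985, 0.0], [-0.0, 0.0, -1.0]]
ft_force: [-0.4, 0.7, -1.3]
width: 0.0274
```

```bash
python3 d.py .4767 .298 .112 190; python3 v.py scene z37 320 190 420 300 6 0
```

```text
t 25.9 tcp [0.4775 0.2988 0.1383] xang -170.02 F [-0.3756  0.7069 -1.3492] w 0.0274 q [ 0.9066  0.2508 -0.3584 -0.     -0.9613 -2.3032]
box: front of axis -465.6 rear face -475.1 lateral -406.5
delta tool [ 0.0009 -0.0006  0.0263] turn -0.023745049885405933
```

View pics/z37.png

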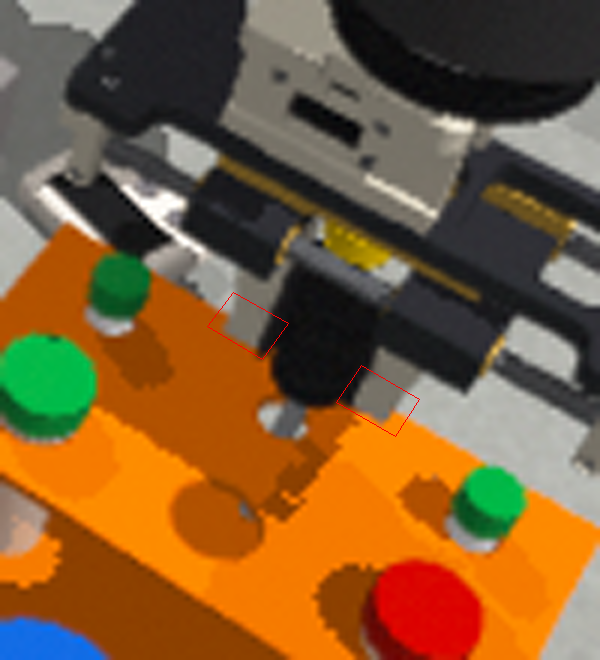

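Call:
apply_moves(
  series=[
    [0,0,0.008,0,0.02],
    [0,0,0.016,0,0.02],
    [0,0,0.022,0,0.02],
    [0,0,0.026,0,0.02],
    [0,0,0.028,0,0.02],
  ],
)

```text
time_s: 26.37
tool_pos: [0.4776, 0.2987, 0.1113]
ee_rot: [[-0.985, -0.174, -0.0], [-0.174, 0.985, -0.001], [0.0, -0.001, -1.0]]
ft_force: [-7.6, -2.0, 18.5]
width: 0.027
```

```bash
python3 d.py
```

```text
t 26.37 tcp [0.4776 0.2987 0.1113] xang -170.01 F [-7.5648 -2.0018 18.5159] w 0.027 q [ 0.9066  0.28   -0.3896  0.0004 -0.9017 -2.3032]
box: front of axis -465.4 rear face -474.9 lateral -406.5
```

Call:
apply_moves(
  series=[
    [0,0,-0.001,0,0.022],
    [0,0,-0.001,0,0.05],
    [0,0,-0.001,0,0.05],
    [0,0,-0.001,0,0.05],
    [0,0,-0.001,0,0.05],
  ],
)

```text
time_s: 26.78
tool_pos: [0.4777, 0.2989, 0.1123]
ee_rot: [[-0.985, -0.173, 0.0], [-0.173, 0.985, 0.0], [-0.0, 0.0, -1.0]]
ft_force: [0.0, 0.6, 0.7]
width: 0.0473
```

```bash
python3 d.py; python3 v.py scene z38 320 190 420 300 6 0
```

```text
t 26.78 tcp [0.4777 0.2989 0.1123] xang -170.02 F [0.0484 0.554  0.6521] w 0.0473 q [ 0.9064  0.2787 -0.3884  0.     -0.9033 -2.3031]
box: front of axis -465.5 rear face -475.0 lateral -406.8
```

View pics/z38.png

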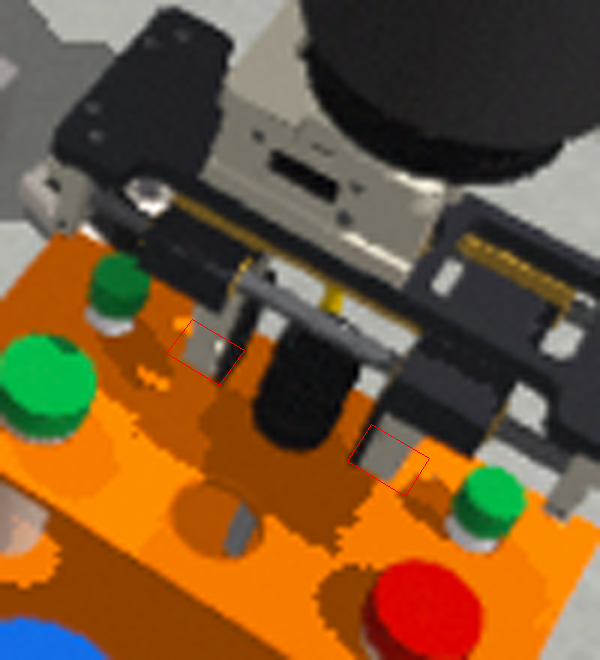

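Seated and released. Rise straight up and check.

Call:
apply_moves(
  series=[
    [0,0,-0.01,0,0.05],
    [0,0,-0.035,0,0.05],
    [0,0,-0.07,0,0.05],
    [0,0,-0.11,0,0.05],
    [0,0,-0.15,0,0.05],
  ],
)

```text
time_s: 27.25
tool_pos: [0.4773, 0.2983, 0.2645]
ee_rot: [[-0.985, -0.173, -0.0], [-0.173, 0.985, -0.001], [0.0, -0.001, -1.0]]
ft_force: [1.4, 2.1, -0.2]
width: 0.0499
```

Call:
apply_moves(
  series=[
    [0.04,0,0,0,0.05],
    [0.075,0.02,0,0,0.05],
    [0.075,0.06,0,0,0.05],
    [0.075,0.1,0,0,0.05],
    [0.075,0.14,0,0,0.05],
  ],
)

```text
time_s: 27.67
tool_pos: [0.3787, 0.4249, 0.2644]
ee_rot: [[-0.985, -0.173, 0.001], [-0.173, 0.985, 0.003], [-0.002, 0.003, -1.0]]
ft_force: [0.5, 0.5, -0.4]
width: 0.05
```

Call:
apply_moves(
  series=[
    [0,0,0,0,0.05],
    [0,0,0,0,0.05],
    [0,0,0,0,0.05],
    [0,0,0,0,0.05],
    [0,0,0,0,0.05],
  ],
)

```text
time_s: 28.08
tool_pos: [0.3798, 0.4228, 0.2626]
ee_rot: [[-0.985, -0.172, 0.0], [-0.172, 0.985, 0.0], [-0.0, 0.0, -1.0]]
ft_force: [0.8, 0.1, 0.1]
width: 0.0499
```

```bash
python3 d.py
python3 - <<'E'
from h import *
s=snap('scene','fin_s'); t=snap('top','fin_t')
cv2.imwrite('pics/fs.png',cv2.resize(s['image'],(768,576),interpolation=cv2.INTER_CUBIC))
a=cv2.resize(s['image'][210:320,290:430],None,fx=5,fy=5,interpolation=cv2.INTER_CUBIC);cv2.imwrite('pics/fs2.png',a)
a=cv2.resize(s['image'][100:190,155:235],None,fx=6,fy=6,interpolation=cv2.INTER_CUBIC);cv2.imwrite('pics/fs3.png',a)
cv2.imwrite('pics/ft.png',cv2.resize(t['image'],(768,576),interpolation=cv2.INTER_CUBIC))
E
```

```text
t 28.08 tcp [0.3798 0.4228 0.2626] xang -170.08 F [0.8475 0.0942 0.1289] w 0.0499 q [ 1.1832  0.1616 -0.1722  0.0001 -1.2366 -2.5809]
box: front of axis -623.3 rear face -632.8 lateral -413.9
```

View pics/fs.png

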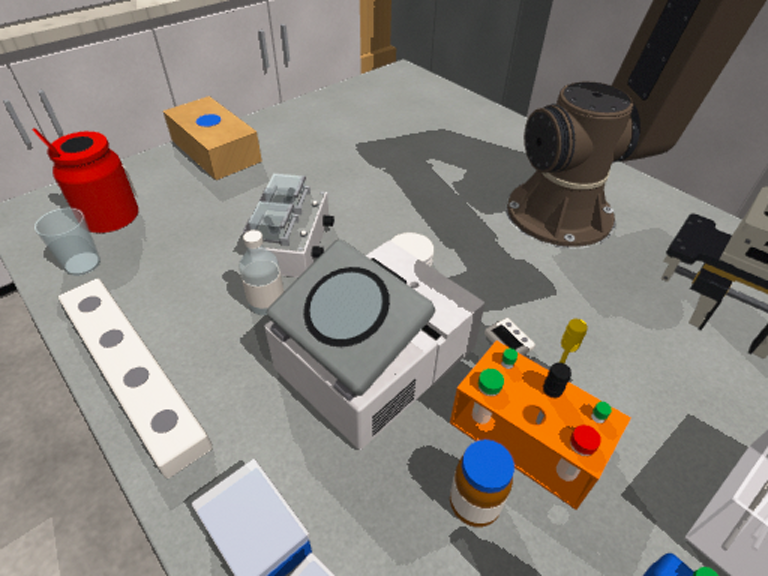

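View pics/fs2.png

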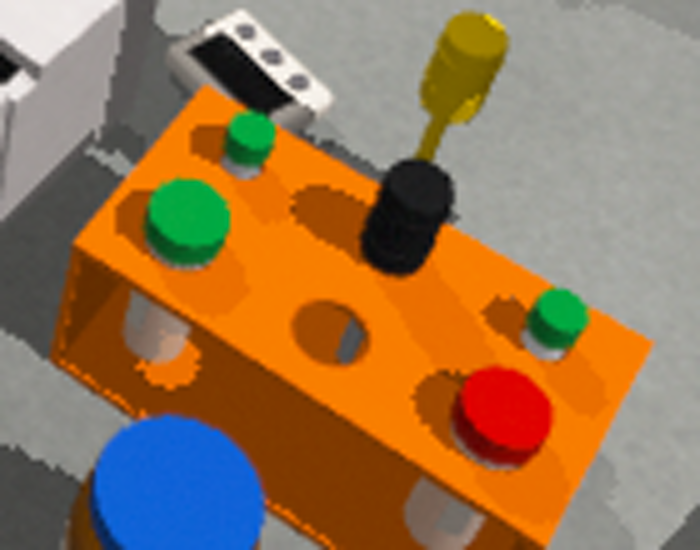

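View pics/fs3.png

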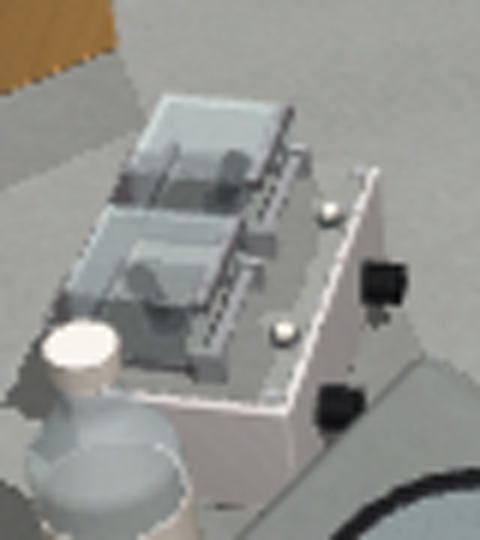

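View pics/ft.png

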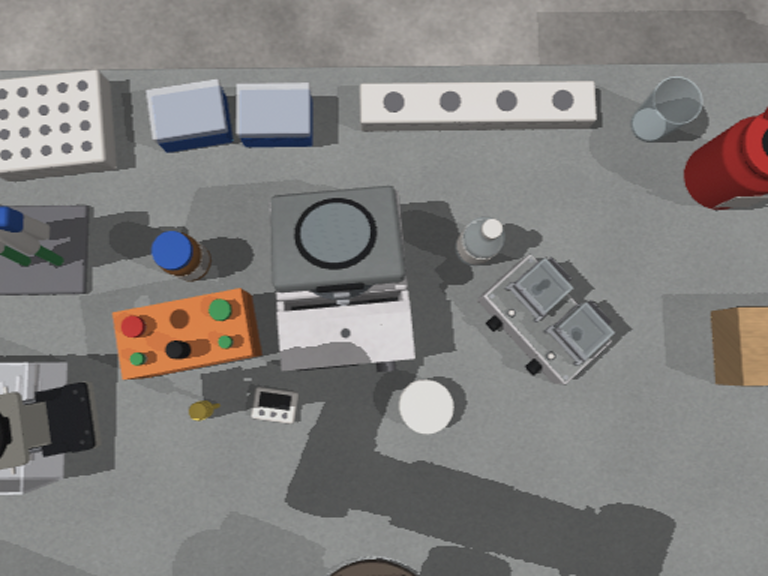

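Run:
```python
from h import *
a=load('top0')['im'].astype(int); b=load('fin_t')['im'].astype(int)
for n,(x0,y0,x1,y1) in dict(rack=(70,190,175,255),timer=(165,255,205,285),dishes=(262,250,305,292),bottle=(300,140,342,180),jar=(98,148,140,190)).items():
    print(n,np.abs(a-b)[y0:y1,x0:x1].mean().round(1))
print(manip.job_done())
```

```text
rack 8.5
timer 16.4
dishes 18.0
bottle 7.1
jar 3.4
the job is handed in; nothing more can be done
None
```

The job is done and handed in at about 28 s of the 69 s. The robot is clear of everything.

**What I did**
- **Switch:** I lifted the near guard with the closed fingertips, holding its lip up on them. I pushed the toggle over to off, towards the hinge, and drew the fingers out so the guard dropped shut.
- **Latch:** I took the black rod from the rack's middle front hole. I pushed it down the deck hole to about 58 mm below the surface; the latch had tripped by about 55 mm. The lid lifted by itself and stood ajar.
- **Rod return:** I lowered the rod back into its own hole until the handle pressed on the plate, then released it.

**Last checks (pictures)**
- The near guard is shut with its toggle leaning back; the far guard and toggle look as they did at the start.
- The lid is ajar, and the rod is upright and fully home.
- The tubes, jar, bottle, dishes, timer and yellow look-alike appear to be where they began.

**What went wrong or disagreed**
- **First guard attempt:** Pinching the lip by its side edges did not work. The fingers jammed, with about 60 N pressing on the guard for roughly half a second, under the 120 N wrist limit. I could not tell whether the fingers or the gripper's body carried that load, and the body's limit is 40 N. I backed off, and the guard snapped shut and looked unharmed.
- **Box position:** The guard's lip touched about 2–3 mm further out than the cameras had placed it, so I went by touch.
- **Picture comparison:** The before/after numeric check is inconclusive, because the arm's shadows had moved. I relied on looking at the pictures instead.

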